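# Refit the keyed control knob on a bench supply and set it to the red mark

### The arm

A 7-joint arm with a two-finger parallel gripper is mounted at the origin on the work surface. World frame = base frame: x ahead of the robot, y to its left, z up, the work surface at z = 0. Lengths are in m, angles in rad, forces in N, time in s.
With the tool pointing down it reaches from about 0.4 to 0.875 m from the base axis. Payload 19.3 kg.
Tool frame: the origin (TCP) lies at the very end of the fingers, on their centre line; the grasp point (between the pads) lies 19 mm behind it; z points along the fingers, y is the direction in which the jaws open and shut (so a half turn about z gives the same grasp; the last joint's range is limited). The gripper opens to 85 mm and grips with 20 to 120 N. Pads are 22 mm wide; open, the fingers measure 114 mm over their backs; the gripper's body (76 mm by 85 mm) begins 54 mm behind the grasp point. The pads swing forward as they close: fully open they stand 13 mm farther back than shut.
Start: joints at [-1.357, 0.521, -0.036, 1.599, 0.021, 1.021, -0.113], TCP at [0.175, 0.6, 0.201] pointing down, gripper open.
Joint ranges: [-2.91, 2.91], [-0.3, 2.13], [-1.5, 1.42], [0.17, 2.43], [-1.26, 4.41], [0.16, 1.93], [-2.52, 2.52]. Speed limits (rad/s): [1.89, 1.89, 2.39, 2.39, 3.01, 3.01, 3.01].

### API

Orientations are given as [roll, pitch, yaw] about the fixed x, y, z axes, in that order (R = Rz(yaw) Ry(pitch) Rx(roll)).
In Python, from workcell import bot gives the robot as it stands. The module is installed in compiled form; this text tells all that it offers.
- The arm moves only by the shell command python3 -m inch 'ROWS' [FORCE]. ROWS is JSON, a list of rows, each an object of numbers: "dx", "dy", "dz": the shift along the tool's x, y, z in mm; "rx", "ry", "rz": the turn, a rotation vector about the tool's x, y, z in rad; "hand": the closure, from -1 (fully open) to 1 (shut), so that 0 is half open. In form: [{"dx": .., "dy": .., "dz": .., "rx": .., "ry": .., "rz": .., "hand": ..}, ...]. A call has 1 to 10 rows; each row shifts and turns the commanded pose from where the row before left it, along the tool's axes as they then stand; what a row does not reach is not made up. A row lasts 1/10 s, in which the tool goes at most 50 mm and 8.59 degrees, less where a joint would pass 70% of its speed; a pose out of reach is approached as far as the arm can. A call with a gripper value outside its range is refused whole. The fingers move at their own pace and stop on an object; FORCE is the grip in N (left out, the last holds). Time passes only in rows, so rows that do not move let the fingers close. It gives the time, the measured TCP pose, the force and the opening at its end, in the units of the state.
- bot.observe(): the state, without advancing time (a new reading comes with each control period).
- bot.grab_frame(name): name is "scene" or "top"; returns (picture, depth): 384x512x3 uint8, red, green, blue; 384x512 float32, m along the optical axis (not along the pixel's ray), 0 where there is no reading.
- bot.get_calibration(name): a dict with "vertical_fov" (degrees; the focal length in pixels is half the picture's height over the tangent of half this angle, whatever the lens; pixels are square), "cx", "cy" (the principal point, pixels), "origin" and "orientation" of the camera in the world. Camera axes: x right, y down, z forward; pixel columns grow to the right and rows downward; lengths in m; the calibration is good to about 2 mm. A picture is of the moment at which its call begins. get_calibration takes no time and is no camera call.
- bot.job_done(): hands the job in, once; it reports no verdict.
Trained networks look in the newest picture that a camera, given by its name, has taken for a name from the list of things; names that differ only in an ending like _2 or _b are one class to them, and where a whole thing is asked for, a point or a joint stands for the part that bears it (a point fixed in the world has none). Each returns a list of dicts, best first, with "score" (0 to 1); they miss things now and then, are a little off and sometimes report something else, mostly with a low value. They report only what shows in the picture. A call takes as long as a camera call. They do not tell look-alikes from the thing itself.
- bot.trace(camera, target): "region" (384x512 bool, what is visible of it) and "box" ([left, top, right, bottom] in pixels, round what is visible of it).
- bot.tip_of(camera, target): "centre" ([row, column] in pixels: a listed point, or the origin of a listed thing).
The state is a dict: "clock": time; "qpos": joint angles; "qd": joint speeds; "joint_efforts": joint torques, N m; "position": TCP position; "tool_rot": TCP orientation; "force": force on the tool from outside, world axes, zero at the start; "moment": the same for the moment, N m; "grip_width": finger opening in m.
Only numpy, scipy, OpenCV 4.12 (cv2) and the standard library are available. Lean on these libraries where they do the work, as an engineer would, in place of code of your own. Each camera call takes 0.05 s, during which the arm holds its last target.

### The job

Fit the loose black pointer knob back on the bare shaft of the bench supply: it only goes fully home, flat on the sloping panel, once the notch in its bore lines up with the brass key on the shaft. Then turn the fitted knob so that its pointer points straight at the red mark, let go of it and leave the tape, bottle and screwdriver where they are.

Things in the scene. Friction and masses are not known exactly. Their poses are not given: they have to be found in the camera images.
- knob: Loose black control knob, 60 mm high, 0.08 to 0.17 kg, standing bore down. Round skirt 70 mm in diameter up to z = 26 mm, an aluminium disc on it to z = 29 mm, then a bar grip. Origin: centre of the underside; z up, x along the bar towards the pointer nose. A blind bore 21 mm wide, 26 mm deep lies on the z axis. At the start x points away from the robot within about 45 degrees.
- bar (a point): Middle of the knob's bar grip, on the knob's z axis, 45 mm above its underside. The bar is 64 mm long (knob x), 20 mm wide (knob y) and runs from z = 29 to 60 mm; pinch it across its width. A white line runs along its top towards the nose.
- nose (a point): Tip of the knob's pointer nose (10 mm wide) at the +x end of the bar: 41 mm ahead (+x) of the knob's origin and 38 mm above its underside.
- notch (a point): The notch (keyway) in the knob's bore, at the underside, 14 mm from the axis towards the knob's +x: 9 mm wide, reaching 17.5 mm from the axis, as deep as the bore (26 mm).
- supply: Fixed grey bench supply, 200 x 200 mm on the bench, whose control panel slopes up away from its front at 30 degrees to the horizontal, from 35 mm high at the front edge to 150 mm at the back. Origin: centre of its underside; x from front to back, z up. Its front faces roughly towards the robot.
- dial: Scale on the supply's sloping panel, round the shaft. Origin: on the shaft's axis at the panel's surface, 93 mm above the bench; z along the shaft, out of the panel (30 degrees from vertical, leaning to the supply's front); x up the slope to the red mark. Fully fitted, the knob's origin lies here and their z axes agree; set to the mark, their x axes agree too.
- mark (a point): The red mark on the scale, 16 x 7 mm, its centre 46 mm from the shaft's axis, straight up the slope (dial's +x).
- shaft_tip (a point): Tip of the bare steel shaft, 24 mm out of the panel, on its axis; 18 mm in diameter, tapered over the last 3.5 mm. This point's axes are the panel's and do not turn with the shaft. The shaft turns against a steady friction of 0.15 N m, stays where it is left, and has stops 23 degrees clockwise and 83 degrees anticlockwise of the mark.
- key_end (a point): On the shaft's axis, 14 mm out of the panel, level with the end of the brass key: 6 mm wide, reaching 14 mm from the axis. A knob out of line rests here, 10 mm over the shaft; within 6 degrees of line it goes 14 mm further. Where the key points is not given: at the start 28 to 69 degrees anticlockwise of the red mark, seen facing the panel (turned positively about the dial's z from x).
- tape: Green roll of tape lying flat, 84 mm in diameter, 25 mm high. Bystander; origin at the centre of its underside.
- bottle: White dispenser bottle with a steel cap, 60 mm in diameter, 120 mm high. Bystander; origin at the centre of its underside.
- screwdriver: Yellow-handled screwdriver, 190 mm long, lying on the bench to the right of the supply. Bystander.
Mind the look-alikes: they are no part of the job. Several things look just like the knob: the one meant starts farthest to the robot's right.

How it is judged:
On the way:
1. the knob is fully home on the shaft, its notch over the key (distance between knob and dial below 0.006 m and angle between the z axis of knob and the z axis of dial, either way round below 0.1 rad), for 0.2 s.
At the end, for the whole second after the job is handed in: The knob sits fully home on the shaft (its origin within 6 mm of the dial's, axes within 6 degrees), its pointer points at the red mark within 8 degrees, and it is at rest (all of step 1 and angle between the x axis of knob and the x axis of dial, either way round below 0.14 rad and x of nose in the frame of dial above 0.03 m and linear speed of knob below 0.02 m/s); the robot touches nothing.
It fails at once if a bystander (tape, bottle or screwdriver) is moved more than 30 mm (distance of any of tape, bottle, screwdriver from where it was at the start of the episode above 0.03 m).
It also fails if it takes over 48 s, if anything falls off the work surface, if the arm or the gripper's body presses on something with over 40 N, if the wrist force passes 120 N, or if a joint passes its speed limit or range.

## Working session

There is one attempt and no reset: what is moved stays moved. The work goes in short steps, Python scripts to look and compute and a shell command to move; the robot and the scene stay as the last step left them, time stands still between calls to the robot, and variables do not carry over. Pictures are saved under pics/ and viewed, and the job is handed in when it is done.

```bash
mkdir -p pics; ls; cat > h.py <<'E'
import numpy as np, cv2
from workcell import bot
from scipy.spatial.transform import Rotation as R
def cal(n):
    c=bot.get_calibration(n); f=192/np.tan(np.radians(c['vertical_fov'])/2)
    return c,f
def campose(n):
    c,f=cal(n); o=np.array(c['orientation'],float)
    Rm=o if o.shape==(3,3) else (R.from_euler('xyz',o).as_matrix() if o.size==3 else None)
    return np.array(c['origin']),Rm,f,c['cx'],c['cy']
def w2p(n,P):
    o,Rm,f,cx,cy=campose(n); q=(np.atleast_2d(P)-o)@Rm
    return np.c_[f*q[:,1]/q[:,2]+cy, f*q[:,0]/q[:,2]+cx]
def p2w(n,r,c,d):
    o,Rm,f,cx,cy=campose(n); r=np.asarray(r,float);c=np.asarray(c,float)
    return np.stack([(c-cx)/f*d,(r-cy)/f*d,d*np.ones_like(r)],-1)@Rm.T+o
def ray(n,r,c):
    o,Rm,f,cx,cy=campose(n); return o,np.array([(c-cx)/f,(r-cy)/f,1])@Rm.T
def atz(n,r,c,z):
    o,d=ray(n,r,c); return o+d*(z-o[2])/d[2]
E
python3 - <<'E'
from h import *
for n in('scene','top'):
    im,d=bot.grab_frame(n); np.savez(f'/tmp/{n}0.npz',im=im,d=d)
    cv2.imwrite(f'pics/{n}0.png',cv2.resize(im[:,:,::-1],(768,576),interpolation=cv2.INTER_CUBIC)); print(bot.get_calibration(n))
s=bot.observe();print(s)
for n in('scene','top'):
  for t in('knob','nose','dial','mark','shaft_tip','key_end','supply','tape','bottle'):
    print(n,t,[(np.round(x['centre'],1).tolist(),round(x['score'],2)) for x in bot.tip_of(n,t)][:5])
print(bot.observe()['clock'])
E
```

```text
pics
{'vertical_fov': 44.91785194622807, 'cx': 256.63240428907716, 'cy': 186.01497413922522, 'origin': array([ 1.3947998 , -0.08564926,  1.38980192]), 'orientation': array([-2.56729775,  0.0105958 ,  1.426224  ])}
{'vertical_fov': 47.65361889220421, 'cx': 264.76812498817924, 'cy': 191.9779006049464, 'origin': array([ 0.2581511 , -0.00795616,  1.38216789]), 'orientation': array([-2.92793251,  0.003251  , -1.54673523])}
{'clock': 0.1, 'qpos': array([-1.35721131,  0.52195738, -0.03627401,  1.59993958,  0.02120336,
        1.02111148, -0.11279176]), 'qd': array([ 0.00060273, -0.00073754, -0.00051027, -0.00147038,  0.00127929,
       -0.00263732,  0.0006951 ]), 'joint_efforts': array([ 5.03488001e-03, -9.28474259e+01,  1.98480897e+00, -3.70530725e+01,
        1.82584865e-02,  5.27848300e-03, -4.58258319e-05]), 'position': array([0.17496817, 0.59966372, 0.20068615]), 'tool_rot': array([-3.14056657e+00,  1.01776088e-04,  2.85776018e+00]), 'force': array([0.09910243, 0.37807073, 0.42049677]), 'moment': array([ 0.02014601,  0.00672015, -0.04692667]), 'grip_width': 0.08524878774067424}
scene k
[... 309 characters left out ...]
nd [([182.1, 216.8], 0.98), ([196.9, 320.7], 0.68)]
scene supply [([198.9, 220.8], 0.88)]
scene tape [([164.3, 286.0], 0.72), ([197.2, 318.7], 0.6)]
scene bottle [([172.0, 343.1], 0.62)]
top knob [([177.3, 197.4], 0.75), ([213.2, 122.0], 0.58), ([163.3, 162.0], 0.57)]
top nose [([219.6, 125.5], 0.95), ([158.0, 196.1], 0.74), ([155.0, 164.3], 0.59)]
top dial [([191.7, 301.4], 0.75), ([190.5, 304.3], 0.66)]
top mark [([179.2, 308.2], 0.62)]
top shaft_tip [([196.6, 301.2], 0.63)]
top key_end [([188.9, 301.1], 0.83)]
top supply [([197.0, 297.8], 0.93)]
top tape [([228.7, 219.6], 0.69), ([177.2, 196.5], 0.54), ([172.1, 197.7], 0.46), ([172.2, 194.6], 0.28)]
top bottle [([213.0, 160.1], 0.67)]
1.0
```

View pics/scene0.png

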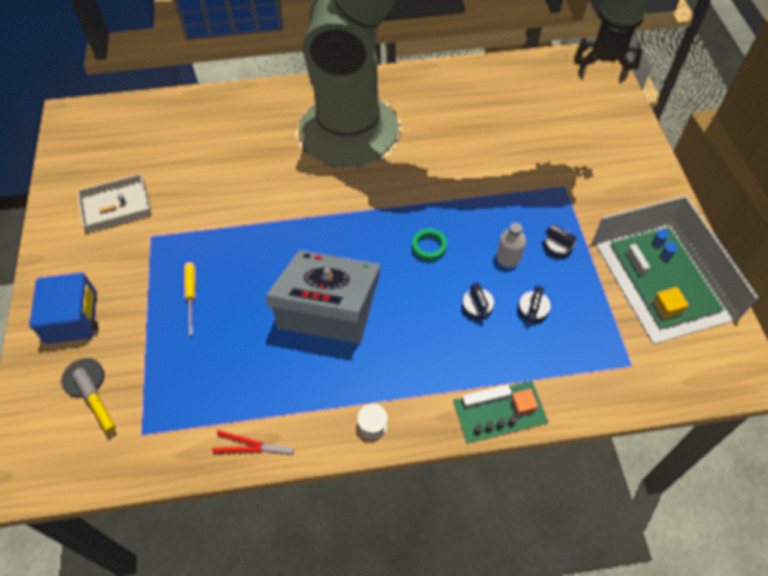

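View pics/top0.png

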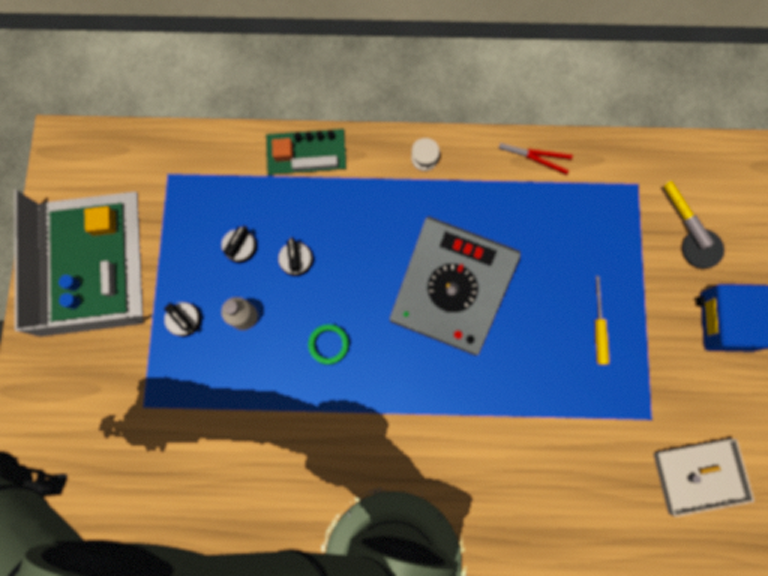

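The top view (robot at the bottom, its right is image right) shows three knob look-alikes, at 512x384 pixels (col,row) ≈ (197,172), (159,163) and (122,212). The one at (197,172) has the largest column, so it is farthest to the robot's right. I'll confirm it in a crop and measure.

```bash
python3 - <<'E'
from h import *
T=np.load('/tmp/top0.npz');S=np.load('/tmp/scene0.npz')
a=cv2.resize(T['im'][145:205,170:230],(480,480),interpolation=cv2.INTER_CUBIC)
b=cv2.resize(T['im'][135:245,255:355],None,fx=4.36,fy=4.36,interpolation=cv2.INTER_CUBIC)[:480]
cv2.imwrite('pics/c1.png',cv2.resize(np.hstack([a[:,:380],b[:,:420]]),(800,480))[:,:,::-1])
a=cv2.resize(S['im'][170:230,290:350],(480,480),interpolation=cv2.INTER_CUBIC)
b=cv2.resize(S['im'][160:220,180:250],None,fx=8,fy=8,interpolation=cv2.INTER_CUBIC)
cv2.imwrite('pics/c2.png',cv2.resize(np.hstack([a[:,:360],b]),(800,420))[:,:,::-1])
for n,px in (('top',(173,197)),('top',(163,159)),('top',(212,122)),('scene',(197,320))):
    im,d=(T if n=='top' else S)['im'],(T if n=='top' else S)['d']
    print(n,px,d[px],p2w(n,px[0],px[1],d[px]))
# dense points in heights
for n,D in(('top',T),('scene',S)):
    r,c=np.mgrid[0:384,0:512]; P=p2w(n,r,c,D['d']); np.save(f'/tmp/P{n}.npy',P)
    for nm,m in(('table',(np.abs(P[...,0]-.4)<.02)&(np.abs(P[...,1]+.3)<.1)),):
        print(n,nm,np.median(P[m],0))
E
```

```text
top (173, 197) 1.3673058 [0.60106663 0.21778408 0.0593078 ]
top (163, 159) 1.3977288 [0.63716653 0.3456693  0.03708754]
top (212, 122) 1.3388518 [0.47103862 0.44123536 0.0621224 ]
scene (197, 320) 1.5511456 [0.61988894 0.22685236 0.0654008 ]
top table [ 0.40016045 -0.30138745  0.00084351]
scene table [ 0.40069428 -0.29900464  0.00128799]
```

View pics/c1.png

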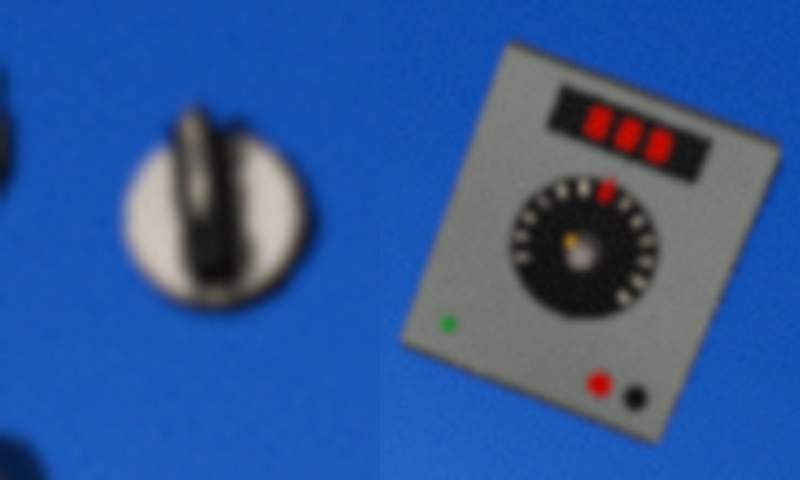

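View pics/c2.png

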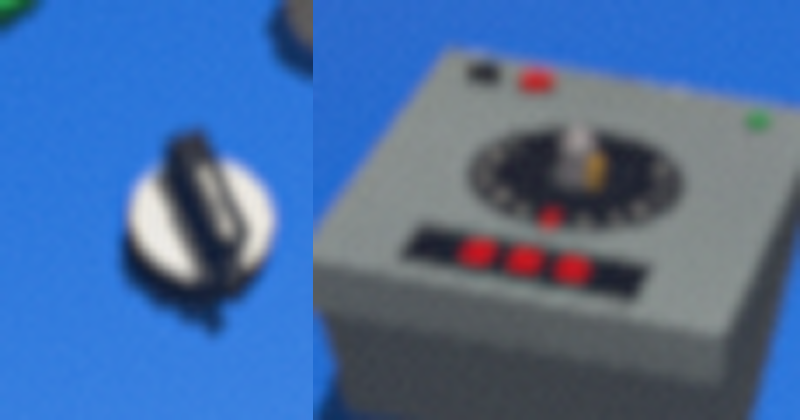

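```bash
cat > m.py <<'E'
from h import *
np.set_printoptions(precision=4,suppress=True)
def knob(im,n,r0,c0,h=20):
    sub=im[r0-h:r0+h,c0-h:c0+h].astype(int)
    hsv=cv2.cvtColor(sub.astype(np.uint8),cv2.COLOR_RGB2HSV)
    w=((hsv[...,1]<80)&(hsv[...,2]>110)).astype(np.uint8)
    k,l,st,_=cv2.connectedComponentsWithStats(w); 
    pts=np.argwhere(w)[:,::-1].astype(np.float32)
    hull=cv2.convexHull(pts); e=cv2.fitEllipse(hull)
    return (e[0][1]+r0-h,e[0][0]+c0-h),e,w
E
python3 - <<'E'
from m import *
from scipy.optimize import minimize
D={n:np.load(f'/tmp/{n}0.npz') for n in('top','scene')}
for n,rc in(('top',(172,197)),('scene',(200,318))):
    ctr,e,w=knob(D[n]['im'],n,*rc); print(n,ctr,e,atz(n,*ctr,.029))
    for r in w: print(''.join('.#'[v] for v in r))
# supply panel
n='top'
for n in('top','scene'):
    P=np.load(f'/tmp/P{n}.npy'); im=D[n]['im']
    c=np.array([.6,-.10]) 
    sel=(P[...,2]>.045)&(P[...,2]<.16)&(np.abs(P[...,0]-.57)<.2)&(np.abs(P[...,1]+.1)<.2)
    X=P[sel]
    # ransac plane
    best=None;rng=np.random.default_rng(0)
    for _ in range(300):
        a=X[rng.choice(len(X),3,0)];nn=np.cross(a[1]-a[0],a[2]-a[0]);nn/=np.linalg.norm(nn)+1e-12
        m=np.abs((X-a[0])@nn)<.003
        if best is None or m.sum()>best.sum():best=m
    Y=X[best];c=Y.mean(0);nn=np.linalg.svd(Y-c,full_matrices=False)[2][2];nn*=np.sign(nn[2])
    print(n,len(X),len(Y),'normal',nn,'tilt',np.degrees(np.arccos(nn[2])),'yaw of x(up slope)',np.degrees(np.arctan2(-nn[1],-nn[0])),'c',c)
    # boundary rectangle in horizontal projection
    m2=sel.copy();m2[sel]=best
    rect=cv2.minAreaRect(Y[:,:2].astype(np.float32)); print(rect)
E
```

```text
top (170.98003005981445, 195.88719940185547) ((18.88719940185547, 18.980030059814453), (21.072195053100586, 22.795825958251953), 0.4843078851699829) [0.6156 0.2269 0.029 ]
........................................
........................................
........................................
........................................
........................................
........................................
........................................
................#.......................
........................................
................#.......................
........................................
........................##..............
............##.........#####............
...........####........######...........
...........####..#.....######...........
..........#####..##....#######..........
.........######..##....#######..........
.........######..##.....######..........
.........######.........######..........
.........######.........######..........
.........#######........######..........
.........#######........######..........
.........#######........##
[... 2316 characters left out ...]
..
........................................
........................................
........................................
........................................
........................................
top 4559 3244 normal [-0.4647  0.1748  0.868 ] tilt 29.767573150061892 yaw of x(up slope) -20.62049035248475 c [ 0.5523 -0.1107  0.0991]
((0.5488580465316772, -0.10923166573047638), (0.19915784895420074, 0.19100923836231232), 69.34967803955078)
scene 2845 1673 normal [-0.4683  0.1752  0.866 ] tilt 29.999755930140676 yaw of x(up slope) -20.508510845278124 c [ 0.5574 -0.1118  0.1033]
((0.5485986471176147, -0.11019530892372131), (0.20022982358932495, 0.19323526322841644), 69.29513549804688)
```

```bash
python3 - <<'E'
from m import *
D={n:np.load(f'/tmp/{n}0.npz') for n in('top','scene')}
for n,rc in(('top',(172,197)),('scene',(200,318))):
    P=np.load(f'/tmp/P{n}.npy');im=D[n]['im']
    r0,c0=rc;h=20
    ctr,e,w=knob(im,n,*rc)
    k,l,st,_=cv2.connectedComponentsWithStats(w)
    w=np.isin(l,[i for i in range(1,k) if st[i,4]>20]).astype(np.uint8)
    pts=np.argwhere(w);
    W=np.array([atz(n,r+r0-h,c+c0-h,.029) for r,c in pts])
    (x,y),rad=cv2.minEnclosingCircle(W[:,:2].astype(np.float32)); print(n,'circle',x,y,rad)
    sel=(np.hypot(P[...,0]-.615,P[...,1]-.227)<.05)&(P[...,2]>.048)&(P[...,2]<.075)
    Q=P[sel]; v=np.linalg.svd((Q-Q.mean(0))[:,:2],full_matrices=False)[2][0]; v*=np.sign(v[0])
    print(len(Q),Q.mean(0),'bar yaw',np.degrees(np.arctan2(v[1],v[0])),np.median(Q[:,2]), ((Q-Q.mean(0))[:,:2]@v).min(),((Q-Q.mean(0))[:,:2]@v).max(), cv2.minAreaRect(Q[:,:2].astype(np.float32)))
    # white line: bright low-sat px at z .06 within bar
    # dial disc
    hsv=cv2.cvtColor(im,cv2.COLOR_RGB2HSV)
    r,c=(191,301) if n=='top' else (186,217)
    yaw=np.radians(-20.5); ex=np.array([np.cos(yaw)*np.cos(np.pi/6),np.sin(yaw)*np.cos(np.pi/6),.5]); ez=np.array([-.5*np.cos(yaw),-.5*np.sin(yaw),np.cos(np.pi/6)]); ey=np.cross(ez,ex)
    O=np.array([.549,-.110,.093])
    def onpl(rr,cc,off=0):
        o,d=ray(n,rr,cc); return o+d*(((O+ez*off-o)@ez)/(d@ez))
    sub=[(i,j) for i in range(r-25,r+25) for j in range(c-32,c+32)]
    L=np.array([[*((onpl(i,j)-O)@np.c_[ex,ey]),*im[i,j]] for i,j in sub])
    rr=np.hypot(L[:,0],L[:,1])
    dark=(L[:,2:].max(1)<75)&(rr<.06)
    (x,y),rad=cv2.minEnclosingCircle(L[dark][:,:2].astype(np.float32)); print('dial circle (ex,ey)',x,y,rad,dark.sum(), O+ex*x+ey*y)
    red=(L[:,2]>120)&(L[:,3]<70)&(L[:,4]<70)&(rr<.058); print('red',L[red][:,:2].mean(0),red.sum())
    L14=np.array([((onpl(i,j,.010)-O)@np.c_[ex,ey]) for i,j in sub])
    br=(L[:,2]>110)&(L[:,4]<.6*L[:,2])&(L[:,3]>.6*L[:,2])&(rr<.04); print('brass',L14[br].mean(0),br.sum(),L[br][:6,2:])
    # rectify
    g=np.arange(-.07,.07,.14/400); G=O+ez*0.0+np.multiply.outer(-g,ex)[:,None]+np.multiply.outer(-g,ey)[None]
    p=w2p(n,G.reshape(-1,3)).reshape(400,400,2).astype(np.float32) if len(g)==400 else None
    cv2.imwrite(f'pics/rect_{n}.png',cv2.remap(im,p[...,1],p[...,0],cv2.INTER_CUBIC)[:,:,::-1])
a=[cv2.imread(f'pics/rect_{n}.png') for n in('top','scene')];cv2.imwrite('pics/rect.png',np.hstack(a))
E
```

```text
top circle 0.6133845448493958 0.2257983237504959 0.03556487336754799
140 [0.6141 0.2264 0.0592] bar yaw 8.170254101121639 0.05985943901916946 -0.030705401422915595 0.03920816044189382 ((0.618219792842865, 0.22773949801921844), (0.06990453600883484, 0.020808661356568336), 7.6279296875)Traceback (most recent call last):
  File "<stdin>", line 24, in <module>
  File "<stdin>", line 22, in onpl
  File "h.py", line 18, in ray
    o,Rm,f,cx,cy=campose(n); return o,np.array([(c-cx)/f,(r-cy)/f,1])@Rm.T
                 ~~~~~~~^^^
  File "h.py", line 8, in campose
    c,f=cal(n); o=np.array(c['orientation'],float)
        ~~~^^^
  File "h.py", line 5, in cal
    c=bot.get_calibration(n); f=192/np.tan(np.radians(c['vertical_fov'])/2)
ValueError: time passes only in moves, steps and waits
```

```bash
sed -i 's/^def cal(n)/import functools\n@functools.cache\ndef cal(n)/' h.py; cat > d.py <<'E'
from m import *
def frame(yawdeg,O=(.549,-.110,.093)):
    yaw=np.radians(yawdeg); ex=np.array([np.cos(yaw)*np.cos(np.pi/6),np.sin(yaw)*np.cos(np.pi/6),.5]); ez=np.array([-.5*np.cos(yaw),-.5*np.sin(yaw),np.cos(np.pi/6)]); return np.array(O),ex,np.cross(ez,ex),ez
def dialan(n,im,yawdeg=-20.5,O=(.549,-.110,.093)):
    O,ex,ey,ez=frame(yawdeg,O)
    r,c=(191,301) if n=='top' else (186,217)
    def onpl(rr,cc,off=0):
        o,d=ray(n,rr,cc); return o+d*(((O+ez*off-o)@ez)/(d@ez))
    sub=[(i,j) for i in range(r-25,r+25) for j in range(c-32,c+32)]
    L=np.array([[*((onpl(i,j)-O)@np.c_[ex,ey]),*im[i,j]] for i,j in sub])
    rr=np.hypot(L[:,0],L[:,1])
    dark=(L[:,2:].max(1)<75)&(rr<.06)
    (x,y),rad=cv2.minEnclosingCircle(L[dark][:,:2].astype(np.float32)); print('dial circle (ex,ey)',x,y,rad,dark.sum(), O+ex*x+ey*y)
    red=(L[:,2]>120)&(L[:,3]<70)&(L[:,4]<70)&(rr<.058); print('red',L[red][:,:2].mean(0),red.sum())
    L14=np.array([((onpl(i,j,.010)-O)@np.c_[ex,ey]) for i,j in sub])
    br=(L[:,2]>110)&(L[:,4]<.6*L[:,2])&(L[:,3]>.6*L[:,2])&(rr<.04); print('brass',L14[br].mean(0),br.sum(),L[br][:6,2:])
    g=(np.arange(400)-200)*.14/400
    G=O+np.multiply.outer(-g,ex)[:,None]+np.multiply.outer(-g,ey)[None]
    p=w2p(n,G.reshape(-1,3)).reshape(400,400,2).astype(np.float32)
    return cv2.remap(im,p[...,1],p[...,0],cv2.INTER_CUBIC)[:,:,::-1]
E
python3 - <<'E'
from d import *
D={n:np.load(f'/tmp/{n}0.npz') for n in('top','scene')}
a=[]
for n,rc in(('top',(172,197)),('scene',(200,318))):
    P=np.load(f'/tmp/P{n}.npy');im=D[n]['im']
    r0,c0=rc;h=20
    ctr,e,w=knob(im,n,*rc)
    k,l,st,_=cv2.connectedComponentsWithStats(w)
    w=np.isin(l,[i for i in range(1,k) if st[i,4]>20]).astype(np.uint8)
    pts=np.argwhere(w);
    W=np.array([atz(n,r+r0-h,c+c0-h,.029) for r,c in pts])
    (x,y),rad=cv2.minEnclosingCircle(W[:,:2].astype(np.float32)); print(n,'circle',x,y,rad)
    sel=(np.hypot(P[...,0]-.615,P[...,1]-.227)<.05)&(P[...,2]>.048)&(P[...,2]<.075)
    Q=P[sel]; v=np.linalg.svd((Q-Q.mean(0))[:,:2],full_matrices=False)[2][0]; v*=np.sign(v[0])
    print(len(Q),Q.mean(0),'bar yaw',np.degrees(np.arctan2(v[1],v[0])),np.median(Q[:,2]), ((Q-Q.mean(0))[:,:2]@v).min(),((Q-Q.mean(0))[:,:2]@v).max(), cv2.minAreaRect(Q[:,:2].astype(np.float32)))
    a.append(dialan(n,im))
cv2.imwrite('pics/rect.png',np.hstack(a))
E
```

```text
top circle 0.6133845448493958 0.2257983237504959 0.03556487336754799
140 [0.6141 0.2264 0.0592] bar yaw 8.170254101121639 0.05985943901916946 -0.030705401422915595 0.03920816044189382 ((0.618219792842865, 0.22773949801921844), (0.06990453600883484, 0.020808661356568336), 7.6279296875)
dial circle (ex,ey) -0.008834361098706722 -0.0011098900577053428 0.05133628472685814 704 [ 0.5414 -0.1084  0.0886]
red [ 0.0379 -0.0006] 13
brass [-0.0034  0.009 ] 6 [[115.  87.  27.]
 [112.  87.  38.]
 [143. 108.  41.]
 [137. 107.  53.]
 [130. 101.  59.]
 [136. 112.  78.]]
scene circle 0.6130569577217102 0.2273084968328476 0.036220550537109375
120 [0.619  0.2254 0.0587] bar yaw 8.515153417291703 0.05904757876262068 -0.036706327267916894 0.034186628894270266 ((0.6176338791847229, 0.22612708806991577), (0.0707940086722374, 0.021756552159786224), 9.588898658752441)
dial circle (ex,ey) -0.0003985812363680452 -0.00018487541819922626 0.05867958813905716 191 [ 0.5486 -0.1101  0.0928]
red [ 0.0364 -0.0049] 5
brass [-0.0121  0.007 ] 5 [[138. 107.  61.]
 [112.  87.  52.]
 [121.  99.  72.]
 [127.  99.  57.]
 [114.  89.  54.]]
```

View pics/rect.png

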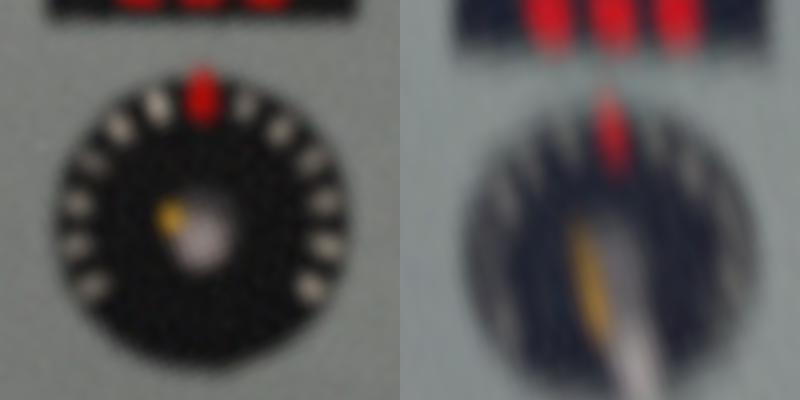

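```bash
python3 - <<'E'
from d import *
D={n:np.load(f'/tmp/{n}0.npz') for n in('top','scene')}
a=[dialan(n,D[n]['im'],-20.5,(.5415,-.1075,.093)) for n in('top','scene')]
cv2.imwrite('pics/rect2.png',np.hstack(a))
E
```

```text
dial circle (ex,ey) -0.0007904705125838518 -0.0008410727605223656 0.05117698386311531 704 [ 0.5406 -0.108   0.0926]
red [ 0.0458 -0.0003] 13
brass [0.0046 0.0092] 6 [[115.  87.  27.]
 [112.  87.  38.]
 [143. 108.  41.]
 [137. 107.  53.]
 [130. 101.  59.]
 [136. 112.  78.]]
dial circle (ex,ey) -0.006365261040627956 -0.0009638868505135179 0.0460045300424099 200 [ 0.536  -0.1065  0.0898]
red [ 0.0376 -0.0022] 3
brass [0.     0.0085] 6 [[128. 104.  73.]
 [138. 107.  61.]
 [112.  87.  52.]
 [121.  99.  72.]
 [127.  99.  57.]
 [114.  89.  54.]]
```

View pics/rect2.png

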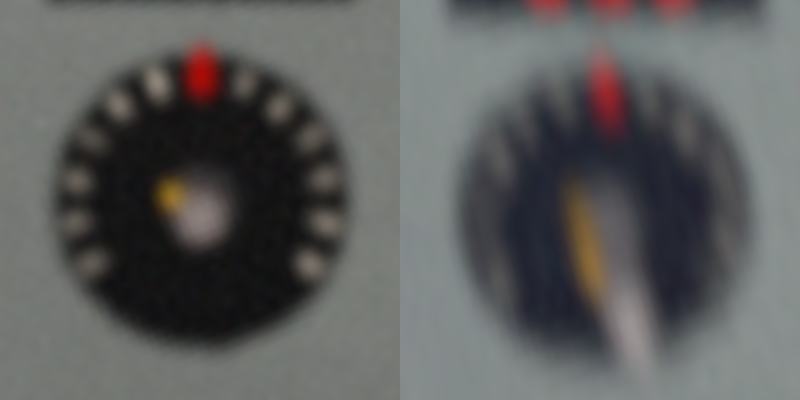

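```bash
cat > keyfit.py <<'E'
from d import *
from scipy.optimize import minimize, nnls
from scipy.ndimage import gaussian_filter
def render(n,O,ex,ey,ez,ang,r0,r1,c0,c1,ss=5,rad=.009):
    o,Rm,f,cx,cy=campose(n)
    rr,cc=np.mgrid[r0:r1:1/ss,c0:c1:1/ss]; rr=rr-.5+.5/ss; cc=cc-.5+.5/ss
    d=np.stack([(cc-cx)/f,(rr-cy)/f,np.ones_like(rr)],-1)@Rm.T
    B=np.c_[ex,ey,ez]; ol=(o-O)@B; dl=d@B
    # cylinder
    a=dl[...,0]**2+dl[...,1]**2;b=2*(dl[...,0]*ol[0]+dl[...,1]*ol[1]);c=ol[0]**2+ol[1]**2-rad**2
    disc=b*b-4*a*c; t=np.where(disc>0,(-b-np.sqrt(np.maximum(disc,0)))/(2*a),np.inf); z=ol[2]+t*dl[...,2]
    tc=np.where((disc>0)&(z>0)&(z<.024),t,np.inf)
    tt=(.024-ol[2])/dl[...,2]; p=ol+tt[...,None]*dl; tc=np.minimum(tc,np.where(np.hypot(p[...,0],p[...,1])<rad,tt,np.inf))
    ca,sa=np.cos(ang),np.sin(ang); Rk=np.array([[ca,-sa,0],[sa,ca,0],[0,0,1]])
    ok=ol@Rk; dk=dl@Rk
    lo=np.array([0,-.003,0]);hi=np.array([.014,.003,.014])
    t1=(lo-ok)/dk;t2=(hi-ok)/dk; tn=np.minimum(t1,t2);tf=np.maximum(t1,t2).min(-1);ti=tn.max(-1);face=tn.argmax(-1)
    hit=(ti<tf)&(ti<tc)
    outs=[]
    for k in range(3):
        m=(hit&(face==k)).astype(float)
        m=m.reshape(r1-r0,ss,c1-c0,ss).mean((1,3)); outs.append(m)
    return outs
if __name__=='__main__':
  D={n:np.load(f'/tmp/{n}0.npz') for n in('top','scene')}
  for n in('top','scene'):
    O,ex,ey,ez=frame(-20.5,(.5407,-.1087,.0928))
    im=D[n]['im'].astype(float); uv=w2p(n,O+ez*.012)[0].round().astype(int)
    r0,r1,c0,c1=uv[0]-10,uv[0]+10,uv[1]-10,uv[1]+10
    Y=((im[...,0]+im[...,1])/2-im[...,2])[r0:r1,c0:c1]; Y=np.clip(Y-2,0,None)
    Y[np.abs(im[r0:r1,c0:c1,0]-im[r0:r1,c0:c1,1])>60]=0
    def cost(p,s):
        m=[gaussian_filter(x,s) for x in render(n,O+ex*p[1]+ey*p[2],ex,ey,ez,p[0],r0,r1,c0,c1)]
        A=np.stack([x.ravel() for x in m],1); g,res=nnls(A,Y.ravel()); return res,g
    for s in(.8,1.1):
      out=[]
      for a in range(24,76,4):
        b=min((cost((np.radians(a),x,y),s)[0],x,y) for x in np.arange(-.003,.0031,.001) for y in np.arange(-.003,.0031,.001))
        out.append((a,round(b[0],1),round(b[1]*1e3),round(b[2]*1e3),round(cost((np.radians(a),0,0),s)[0],1)))
      print(n,s,np.linalg.norm(Y));print(out)
E
python3 keyfit.py
```

```text
top 0.8 195.5262130764057
[(24, 141.3, -3, 3, 188.5), (28, 124.7, -3, 3, 185.3), (32, 95.8, -3, 3, 179.4), (36, 72.4, -3, 3, 168.2), (40, 53.9, -3, 3, 154.9), (44, 38.3, -3, 3, 142.6), (48, 33.0, -3, 3, 126.0), (52, 32.2, -3, 2, 100.0), (56, 33.2, -2, 2, 75.4), (60, 33.1, -2, 1, 56.1), (64, 33.1, -1, 1, 43.4), (68, 35.2, 0, 0, 35.2), (72, 35.2, 1, 0, 35.5)]
top 1.1 195.5262130764057
[(24, 126.9, -3, 3, 183.6), (28, 111.7, -3, 3, 178.6), (32, 84.9, -3, 3, 171.2), (36, 62.3, -3, 3, 158.5), (40, 42.0, -3, 3, 143.3), (44, 32.6, -3, 3, 129.6), (48, 32.3, -2, 3, 113.8), (52, 31.4, -3, 1, 89.0), (56, 30.5, -3, 0, 65.1), (60, 29.2, -2, 0, 45.2), (64, 29.7, -1, 0, 32.3), (68, 30.5, -1, -1, 31.6), (72, 28.3, 0, -1, 34.1)]
scene 0.8 150.31383835163015
[(24, 114.4, -3, 3, 146.3), (28, 97.0, -3, 3, 142.4), (32, 82.3, -3, 3, 137.2), (36, 68.5, -3, 3, 131.1), (40, 58.7, -3, 3, 119.5), (44, 54.2, -3, 3, 107.3), (48, 53.7, -2, 3, 92.9), (52, 52.5, -3, 2, 80.1), (56, 49.9, -3, 1, 68.3), (60, 47.6, -3, 1, 60.7), (64, 45.0, -3, 1, 56.1), (68, 44.3, -3, 0, 52.9), (72, 43.6, -3, 0, 50.6)]
scene 1.1 150.31383835163015
[(24, 107.7, -3, 3, 142.6), (28, 91.9, -3, 3, 137.6), (32, 77.4, -3, 3, 131.3), (36, 65.9, -3, 3, 124.2), (40, 58.2, -3, 3, 112.6), (44, 55.7, -3, 3, 101.4), (48, 55.4, -3, 2, 87.5), (52, 54.4, -3, 1, 76.5), (56, 54.6, -3, 1, 65.7), (60, 54.1, -3, 1, 58.6), (64, 53.2, -3, 1, 56.3), (68, 53.6, -3, 1, 55.3), (72, 53.6, -1, 0, 54.3)]
```

```bash
python3 -m inch '[{"dx":-44,"dy":-19.6,"hand":-1},{"dx":-44,"dy":-19.6},{"dx":-44,"dy":-19.6},{"dx":-44,"dy":-19.6},{"dx":-44,"dy":-19.6},{"dx":-44,"dy":-19.6},{"dx":-44,"dy":-19.6},{"dx":-44,"dy":-19.6},{"dx":-44,"dy":-19.6},{"dx":-44,"dy":-19.6}]' 30; python3 -c "
from workcell import bot;print(bot.observe()['qpos'])"
```

```text
[-1.35724659  0.52139584 -0.03628717  1.59945424  0.0212015   1.02113249
 -0.11279634]schema error: expected keys dx, dy, dz, rx, ry, rz, hand
```

```bash
python3 -m inch '[{"dx":-44,"dy":-19.6,"dz":0,"rx":0,"ry":0,"rz":0,"hand":-1},{"dx":-44,"dy":-19.6,"dz":0,"rx":0,"ry":0,"rz":0,"hand":-1},{"dx":-44,"dy":-19.6,"dz":0,"rx":0,"ry":0,"rz":0,"hand":-1},{"dx":-44,"dy":-19.6,"dz":0,"rx":0,"ry":0,"rz":0,"hand":-1},{"dx":-44,"dy":-19.6,"dz":0,"rx":0,"ry":0,"rz":0,"hand":-1},{"dx":-44,"dy":-19.6,"dz":0,"rx":0,"ry":0,"rz":0,"hand":-1},{"dx":-44,"dy":-19.6,"dz":0,"rx":0,"ry":0,"rz":0,"hand":-1},{"dx":-44,"dy":-19.6,"dz":0,"rx":0,"ry":0,"rz":0,"hand":-1},{"dx":-44,"dy":-19.6,"dz":0,"rx":0,"ry":0,"rz":0,"hand":-1},{"dx":-44,"dy":-19.6,"dz":0,"rx":0,"ry":0,"rz":0,"hand":-1}]' 30; python3 -c "
from workcell import bot;print(bot.observe()['qpos'])"
```

```text
clock: 2.0
position: [0.5439, 0.2871, 0.2014]
tool_rot: [3.141, 0.0, 2.858]
force: [0.4, 0.8, -0.2]
grip_width: 0.0857
[-0.61799424  0.50577217  0.05241703  1.63092606 -0.0301272   1.00533621
  0.73107258]
```

```bash
python3 -m inch '[{"dx":-42,"dy":-19,"dz":0,"rx":0,"ry":0,"rz":0,"hand":-1},{"dx":-42,"dy":-19,"dz":0,"rx":0,"ry":0,"rz":0.149,"hand":-1},{"dx":0,"dy":0,"dz":0,"rx":0,"ry":0,"rz":0.149,"hand":-1},{"dx":0,"dy":0,"dz":0,"rx":0,"ry":0,"rz":0.149,"hand":-1},{"dx":0,"dy":0,"dz":0,"rx":0,"ry":0,"rz":0.149,"hand":-1},{"dx":0,"dy":0,"dz":0,"rx":0,"ry":0,"rz":0.149,"hand":-1},{"dx":0,"dy":0,"dz":0,"rx":0,"ry":0,"rz":0.149,"hand":-1},{"dx":0,"dy":0,"dz":0,"rx":0,"ry":0,"rz":0.149,"hand":-1},{"dx":0,"dy":0,"dz":0,"rx":0,"ry":0,"rz":0.149,"hand":-1},{"dx":0,"dy":0,"dz":0,"rx":0,"ry":0,"rz":0.149,"hand":-1}]' 30
python3 -m inch '[{"dx":0,"dy":0,"dz":0,"rx":0,"ry":0,"rz":0.149,"hand":-1},{"dx":0,"dy":0,"dz":0,"rx":0,"ry":0,"rz":0.149,"hand":-1},{"dx":0,"dy":0,"dz":0,"rx":0,"ry":0,"rz":0.149,"hand":-1},{"dx":0,"dy":0,"dz":0,"rx":0,"ry":0,"rz":0.149,"hand":-1},{"dx":0,"dy":0,"dz":0,"rx":0,"ry":0,"rz":0.149,"hand":-1},{"dx":0,"dy":0,"dz":0,"rx":0,"ry":0,"rz":0.149,"hand":-1},{"dx":0,"dy":0,"dz":0,"rx":0,"ry":0,"rz":0.149,"hand":-1},{"dx":0,"dy":0,"dz":0,"rx":0,"ry":0,"rz":0.149,"hand":-1},{"dx":0,"dy":0,"dz":0,"rx":0,"ry":0,"rz":0.149,"hand":-1},{"dx":0,"dy":0,"dz":0,"rx":0,"ry":0,"rz":0,"hand":-1}]' 30; python3 -c "
from workcell import bot;print(bot.observe()['qpos'])"
```

```text
clock: 3.0
position: [0.6125, 0.2287, 0.2012]
tool_rot: [3.142, -0.0, 1.511]
force: [0.3, 0.4, -0.6]
grip_width: 0.0854
clock: 4.0
position: [0.6124, 0.2289, 0.2009]
tool_rot: [3.141, 0.0, 0.173]
force: [-1.4, -0.9, 0.6]
grip_width: 0.0855
[-0.89754578  0.68851618  0.75121611  1.54433743 -0.50448881  1.11116911
 -1.42990119]
```

```bash
python3 -m inch '[{"dx":0.6,"dy":2.5,"dz":0,"rx":0,"ry":0,"rz":0.028,"hand":-1},{"dx":0,"dy":0,"dz":35,"rx":0,"ry":0,"rz":0,"hand":-1},{"dx":0,"dy":0,"dz":35,"rx":0,"ry":0,"rz":0,"hand":-1},{"dx":0,"dy":0,"dz":35,"rx":0,"ry":0,"rz":0,"hand":-1},{"dx":0,"dy":0,"dz":25,"rx":0,"ry":0,"rz":0,"hand":-1},{"dx":0,"dy":0,"dz":0,"rx":0,"ry":0,"rz":0,"hand":-1}]' 30
python3 - <<'E'
from h import *
print(bot.observe()['position'])
for n,(r,c) in(('top',(172,197)),('scene',(200,318))):
    im,d=bot.grab_frame(n)
    cv2.imwrite(f'pics/g_{n}.png',cv2.resize(im[r-40:r+40,c-40:c+40],(400,400),interpolation=cv2.INTER_CUBIC)[:,:,::-1])
cv2.imwrite('pics/g.png',np.hstack([cv2.imread(f'pics/g_{n}.png') for n in('top','scene')]))
E
```

```text
clock: 4.6
position: [0.6119, 0.2256, 0.0683]
tool_rot: [3.141, 0.004, 0.15]
force: [-0.5, -0.5, 0.6]
grip_width: 0.0856
[0.61190334 0.22561614 0.06830727]
```

View pics/g.png

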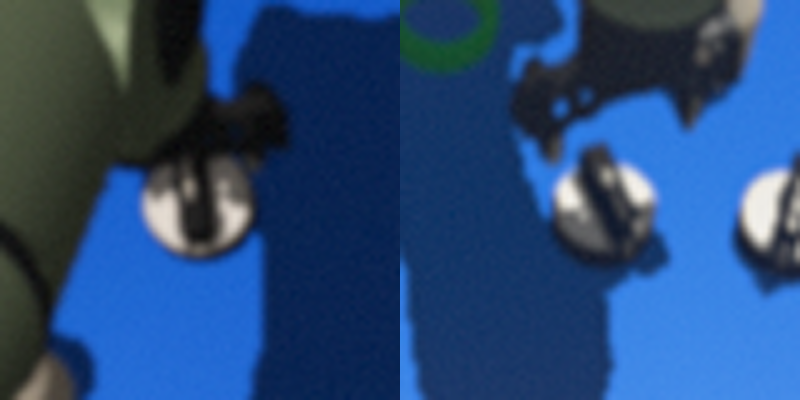

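The gripper is above the knob, with one finger on each side of the bar (knob at top-crop (197,200), scene-crop (604,212)). Next I descend and close.

```bash
python3 -m inch '[{"dx":1.3,"dy":-0.7,"dz":18,"rx":0,"ry":0,"rz":0,"hand":-1},{"dx":0,"dy":0,"dz":17,"rx":0,"ry":0,"rz":0,"hand":-1},{"dx":0,"dy":0,"dz":0,"rx":0,"ry":0,"rz":0,"hand":1},{"dx":0,"dy":0,"dz":0,"rx":0,"ry":0,"rz":0,"hand":1},{"dx":0,"dy":0,"dz":0,"rx":0,"ry":0,"rz":0,"hand":1},{"dx":0,"dy":0,"dz":0,"rx":0,"ry":0,"rz":0,"hand":1},{"dx":0,"dy":0,"dz":0,"rx":0,"ry":0,"rz":0,"hand":1},{"dx":0,"dy":0,"dz":0,"rx":0,"ry":0,"rz":0,"hand":1}]' 60
```

```text
clock: 5.5
position: [0.6149, 0.2272, 0.0365]
tool_rot: [-3.141, -0.0, 0.148]
force: [0.2, -0.6, 0.6]
grip_width: 0.0001
```

```bash
python3 - <<'E'
from h import *
print(bot.observe()['position'],bot.observe()['grip_width'])
for n,(r,c) in(('top',(172,197)),('scene',(200,318))):
    im,d=bot.grab_frame(n)
    cv2.imwrite(f'pics/g_{n}.png',cv2.resize(im[r-40:r+40,c-40:c+40],(400,400),interpolation=cv2.INTER_CUBIC)[:,:,::-1])
cv2.imwrite('pics/g2.png',np.hstack([cv2.imread(f'pics/g_{n}.png') for n in('top','scene')]))
E
```

```text
[0.6148576  0.22723653 0.03648029] 5.69368629035836e-05
```

View pics/g2.png

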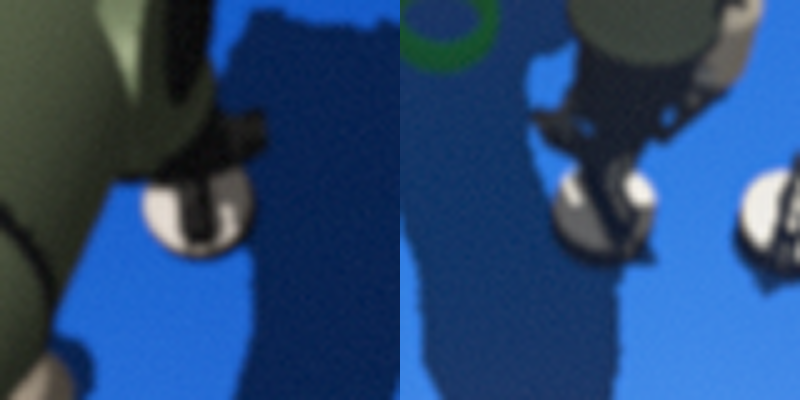

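```bash
python3 - <<'E'
from h import *
s=bot.observe();p=s['position'];print(p,s['qpos'],s['force'])
for n in('scene','top'):
    im,d=bot.grab_frame(n); np.savez(f'/tmp/{n}1.npz',im=im,d=d)
    uv=w2p(n,[p,p+[0,0,.019],p+[0,0,.054],[.6133,.2265,.060]]);print(n,uv)
    r,c=uv[0].astype(int)
    k=im.copy()[r-30:r+30,c-30:c+30]; k=cv2.resize(k,(600,600),interpolation=cv2.INTER_CUBIC)
    for u,col in zip(uv,((255,0,0),(0,255,0),(255,255,0),(255,0,255))): cv2.circle(k,(int((u[1]-c+30.5)*10),int((u[0]-r+30.5)*10)),4,col,-1)
    cv2.imwrite(f'pics/t_{n}.png',k[:,:,::-1])
    P=p2w(n,*np.mgrid[0:384,0:512],d)
    m=(np.abs(P[...,0]-.614)<.04)&(np.abs(P[...,1]-.227)<.06)&(P[...,2]>.02)
    Q=P[m];print(len(Q))
    for lo in np.arange(.02,.2,.01):
        q=Q[(Q[:,2]>=lo)&(Q[:,2]<lo+.01)]
        if len(q):print(round(lo,2),len(q),q.min(0)[:2],q.max(0)[:2])
E
```

```text
[0.61478025 0.2271592  0.03632412] [-0.82233223  0.87269942  0.62056832  1.65169165 -0.64657147  0.83222249
 -1.34459685] [-0.70213625 -1.03021639  0.10620786]
scene [[200.19966284 318.87200135]
 [197.27620103 319.44758548]
 [191.73161908 320.53922736]
 [196.20137263 319.30285041]]
2885
0.02 115 [0.5865439  0.19061696] [0.65048598 0.26145316]
0.03 68 [0.5871744  0.19440619] [0.6509559  0.25772279]
0.04 31 [0.58869026 0.21158608] [0.65346805 0.24128175]
0.05 28 [0.59884745 0.21415398] [0.65222943 0.23742412]
0.06 31 [0.60704232 0.21530435] [0.64763826 0.239007  ]
0.07 13 [0.61155411 0.21417372] [0.62609129 0.23884687]
0.08 13 [0.61387317 0.21265359] [0.62530579 0.24237227]
0.09 15 [0.61542063 0.21402335] [0.62796929 0.2372399 ]
0.1 6 [0.61904937 0.21541034] [0.62778733 0.24569385]
0.11 34 [0.60671645 0.1989935 ] [0.63049275 0.26431027]
0.12 46 [0.60519478 0.19174517] [0.63450506 0.26952898]
0.13 36 [0.61048872 0.17768721] [0.63540623 0.27542575]
0.14 40 [0.61322428 0.17627059] [0.63432757 0.28379863]
0.15 65 [0.59875416 0.16770539] [0.63677485 0.28660194]
0.16 61 [0.59765464 0.1673876
[... 623 characters left out ...]
1518558] [0.61174303 0.23729214]
0.08 11 [0.60462996 0.21374193] [0.61588614 0.23974653]
0.09 4 [0.60528609 0.2215118 ] [0.60698539 0.23167698]
0.1 2 [0.60558853 0.22679367] [0.60871193 0.22695761]
0.11 18 [0.59988037 0.19777617] [0.61747954 0.26013459]
0.12 23 [0.59918192 0.19051752] [0.62600499 0.25813295]
0.13 12 [0.60169479 0.17934178] [0.61231643 0.21134267]
0.14 14 [0.60038391 0.17261833] [0.62022472 0.21699625]
0.15 34 [0.61144966 0.16783659] [0.6374604  0.19730218]
0.16 25 [0.61005584 0.16782818] [0.63250984 0.19905548]
0.17 14 [0.61008169 0.18401195] [0.62806716 0.1945461 ]
0.18 10 [0.61049449 0.18832235] [0.62935362 0.19323568]
0.19 7 [0.58108636 0.19129132] [0.60975182 0.23708578]
```

View pics/t_scene.png

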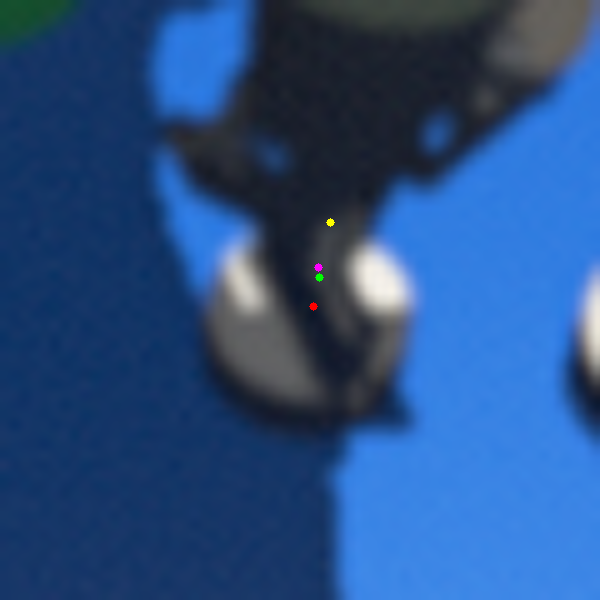

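```bash
python3 -m inch '[{"dx":0,"dy":0,"dz":-15,"rx":0,"ry":0,"rz":0,"hand":1},{"dx":0,"dy":0,"dz":-20,"rx":0,"ry":0,"rz":0,"hand":1},{"dx":0,"dy":0,"dz":-20,"rx":0,"ry":0,"rz":0,"hand":1},{"dx":0,"dy":0,"dz":-20,"rx":0,"ry":0,"rz":0,"hand":1},{"dx":0,"dy":0,"dz":0,"rx":0,"ry":0,"rz":0,"hand":1}]' 60
python3 - <<'E'
from h import *
s=bot.observe();p=s['position'];print(s['qpos'],s['force'])
for n in('scene','top'):
    im,d=bot.grab_frame(n); np.savez(f'/tmp/{n}2.npz',im=im,d=d)
    uv=w2p(n,[p,p+[0,0,.019],p+[0,0,.054],[.6133,.2265,.060]]);print(n,uv)
    r,c=uv[0].astype(int)
    k=im.copy()[r-30:r+30,c-30:c+30]; k=cv2.resize(k,(600,600),interpolation=cv2.INTER_CUBIC)
    for u,col in zip(uv,((255,0,0),(0,255,0),(255,255,0),(255,0,255))): cv2.circle(k,(int((u[1]-c+30.5)*10),int((u[0]-r+30.5)*10)),4,col,-1)
    cv2.imwrite(f'pics/u_{n}.png',k[:,:,::-1])
E
```

```text
clock: 6.2
position: [0.6162, 0.2273, 0.1149]
tool_rot: [-3.141, -0.004, 0.148]
force: [-0.4, 0.5, 0.5]
grip_width: -0.0003
[-0.8608966   0.78051285  0.69181615  1.61402705 -0.58121126  0.95789415
 -1.39297555] [-0.35061711  0.47783725  0.51948123]
scene [[188.07846617 321.4726844 ]
 [184.89530189 322.10168442]
 [178.85028168 323.29619324]
 [196.20137263 319.30285041]]
top [[163.40502313 191.29008393]
 [161.64647229 190.21805876]
 [158.27173843 188.16079685]
 [169.1228688  194.42450437]]
```

View pics/u_scene.png

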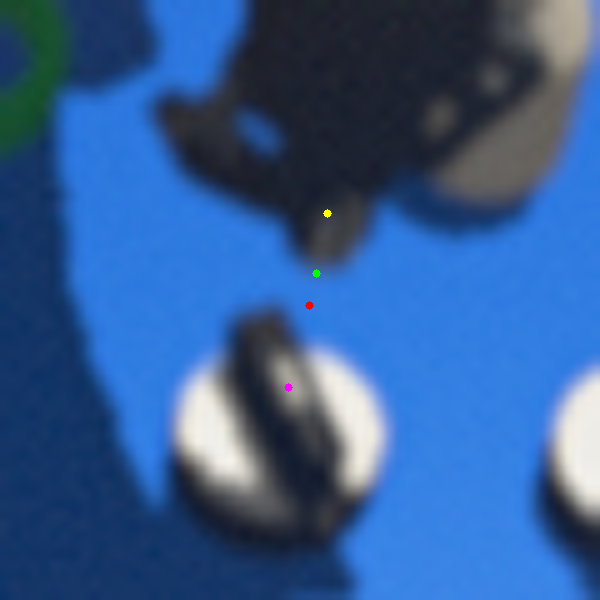

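```bash
python3 - <<'E'
from h import *
np.set_printoptions(precision=4,suppress=True)
for n in('scene','top'):
    D=np.load(f'/tmp/{n}2.npz');P=p2w(n,*np.mgrid[0:384,0:512],D['d'])
    m=(np.abs(P[...,0]-.614)<.04)&(np.abs(P[...,1]-.227)<.06)&(P[...,2]>.065)
    Q=P[m]
    for lo in np.arange(.065,.2,.005):
        q=Q[(Q[:,2]>=lo)&(Q[:,2]<lo+.005)]
        if len(q):print(n,round(lo,3),len(q),q.min(0)[:2],q.max(0)[:2],np.median(q,0))
E
```

```text
scene 0.065 4 [0.598  0.2146] [0.6124 0.2258] [0.6076 0.2206 0.0661]
scene 0.145 1 [0.6254 0.2267] [0.6254 0.2267] [0.6254 0.2267 0.1473]
scene 0.15 5 [0.622  0.2174] [0.6265 0.2322] [0.6239 0.2233 0.1517]
scene 0.155 9 [0.6175 0.2146] [0.631  0.2391] [0.6249 0.2254 0.1576]
scene 0.16 10 [0.6158 0.214 ] [0.6278 0.2393] [0.6242 0.2248 0.1634]
scene 0.165 5 [0.6207 0.2184] [0.6265 0.2385] [0.6235 0.2243 0.1664]
scene 0.17 9 [0.6208 0.2144] [0.6269 0.2408] [0.6241 0.23   0.1723]
scene 0.175 6 [0.6206 0.214 ] [0.6274 0.2306] [0.6248 0.223  0.1786]
scene 0.18 4 [0.623  0.2172] [0.6279 0.2321] [0.626  0.2258 0.1811]
scene 0.185 10 [0.6172 0.2019] [0.6303 0.2492] [0.626  0.2266 0.1884]
scene 0.19 8 [0.6272 0.1957] [0.631  0.2367] [0.6283 0.2224 0.1927]
scene 0.195 30 [0.609  0.1994] [0.634  0.2633] [0.6247 0.2154 0.198 ]
top 0.065 2 [0.5929 0.2258] [0.6214 0.2335] [0.6072 0.2297 0.066 ]
top 0.14 1 [0.6091 0.2257] [0.6091 0.2257] [0.6091 0.2257 0.1444]
top 0.145 1 [0.6082 0.2222] [0.6082 0.2222] [0.6082 0.2222 0.1477]
top 0.15 4 [0.6063 0.2271] [0.6095 0.2391] [0.6078 0.2328 0.153 ]
top 0.155 5 [0.6051 0.2149] [0.6117 0.232 ] [0.6113 0.2205 0.1575]
top 0.16 5 [0.6071 0.2142] [0.619  0.2373] [0.6097 0.2199 0.1621]
top 0.165 4 [0.6049 0.2135] [0.6124 0.23  ] [0.609  0.222  0.1661]
top 0.17 3 [0.6062 0.2264] [0.6067 0.2319] [0.6066 0.2293 0.1735]
top 0.175 4 [0.6058 0.2148] [0.6124 0.2255] [0.6081 0.2183 0.178 ]
top 0.18 4 [0.6034 0.2215] [0.6103 0.2359] [0.607  0.228  0.1825]
top 0.185 4 [0.6048 0.1952] [0.6119 0.2349] [0.6097 0.2211 0.1892]
top 0.19 9 [0.6003 0.1999] [0.6127 0.251 ] [0.6046 0.2173 0.192 ]
top 0.195 20 [0.5997 0.197 ] [0.6246 0.2534] [0.6131 0.2052 0.1982]
```

View pics/u_top.png

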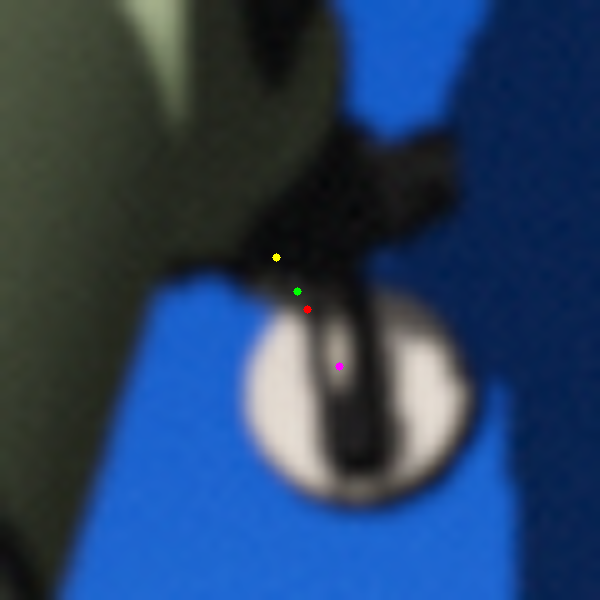

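Both cameras put the real fingertip about 30 mm behind the reported TCP: it appears at z≈0.145, while the state says 0.115. The jaws therefore closed just above the bar, and the knob didn't move. I'll open, go 30 mm deeper and grip again.

```bash
python3 -m inch '[{"dx":-2.5,"dy":0.7,"dz":0,"rx":0,"ry":0,"rz":0,"hand":-1},{"dx":0,"dy":0,"dz":0,"rx":0,"ry":0,"rz":0,"hand":-1},{"dx":0,"dy":0,"dz":0,"rx":0,"ry":0,"rz":0,"hand":-1},{"dx":0,"dy":0,"dz":30,"rx":0,"ry":0,"rz":0,"hand":-1},{"dx":0,"dy":0,"dz":30,"rx":0,"ry":0,"rz":0,"hand":-1},{"dx":0,"dy":0,"dz":20,"rx":0,"ry":0,"rz":0,"hand":-1},{"dx":0,"dy":0,"dz":0,"rx":0,"ry":0,"rz":0,"hand":-1}]' 60
```

```text
clock: 7.0
position: [0.6108, 0.2255, 0.0285]
tool_rot: [3.14, 0.004, 0.148]
force: [-1.6, -0.1, 1.2]
grip_width: 0.0856
```

```bash
python3 -m inch '[{"dx":1.5,"dy":-0.7,"dz":14,"rx":0,"ry":0,"rz":0,"hand":-1},{"dx":0,"dy":0,"dz":10,"rx":0,"ry":0,"rz":0,"hand":-1},{"dx":0,"dy":0,"dz":0,"rx":0,"ry":0,"rz":0,"hand":-1},{"dx":0,"dy":0,"dz":0,"rx":0,"ry":0,"rz":0,"hand":-1}]' 60
```

```text
clock: 7.4
position: [0.6139, 0.2269, 0.0075]
tool_rot: [3.142, -0.0, 0.148]
force: [0.0, 0.6, 0.5]
grip_width: 0.0856
```

```bash
python3 -m inch '[{"dx":0,"dy":0,"dz":2,"rx":0,"ry":0,"rz":0,"hand":1},{"dx":0,"dy":0,"dz":0,"rx":0,"ry":0,"rz":0,"hand":1},{"dx":0,"dy":0,"dz":0,"rx":0,"ry":0,"rz":0,"hand":1},{"dx":0,"dy":0,"dz":0,"rx":0,"ry":0,"rz":0,"hand":1},{"dx":0,"dy":0,"dz":0,"rx":0,"ry":0,"rz":0,"hand":1},{"dx":0,"dy":0,"dz":0,"rx":0,"ry":0,"rz":0,"hand":1}]' 80
```

```text
clock: 8.0
position: [0.614, 0.227, 0.0056]
tool_rot: [-3.141, -0.001, 0.148]
force: [-0.1, -0.8, 5.9]
grip_width: 0.0187
```

Gripped (width 18.7 mm). Lift, then carry it over.

```bash
python3 -m inch '[{"dx":0,"dy":0,"dz":-10,"rx":0,"ry":0,"rz":0,"hand":1},{"dx":0,"dy":0,"dz":-25,"rx":0,"ry":0,"rz":0,"hand":1},{"dx":0,"dy":0,"dz":-35,"rx":0,"ry":0,"rz":0,"hand":1},{"dx":0,"dy":0,"dz":-35,"rx":0,"ry":0,"rz":0,"hand":1},{"dx":0,"dy":0,"dz":-35,"rx":0,"ry":0,"rz":0,"hand":1},{"dx":0,"dy":0,"dz":-35,"rx":0,"ry":0,"rz":0,"hand":1},{"dx":0,"dy":0,"dz":-35,"rx":0,"ry":0,"rz":0,"hand":1},{"dx":0,"dy":0,"dz":-20,"rx":0,"ry":0,"rz":0,"hand":1},{"dx":0,"dy":0,"dz":0,"rx":0,"ry":0,"rz":0,"hand":1}]' 80
cat > go.py <<'E'
from d import *
import sys
def target(h,ang,yaw=-20.5,O=(.5407,-.1087,.0928),lat=(0,0)):
    # reported TCP at knob z=+.0056 ; h height of knob underside over panel
    O,ex,ey,ez=frame(yaw,O); a=np.radians(ang)
    kx=ex*np.cos(a)+ey*np.sin(a)
    Rt=np.c_[kx,np.cross(-ez,kx),-ez]
    return O+ez*(h+.0056)+ex*lat[0]+ey*lat[1],Rt
def delta(h,ang,**k):
    p,Rt=target(h,ang,**k); s=bot.observe(); Rc=R.from_euler('xyz',s['tool_rot']).as_matrix()
    print('pos',s['position'],'rot',s['tool_rot'],'F',s['force'],'M',s['moment'],'w',s['grip_width'])
    print('target',p,'world d',p-s['position'],'tool d mm',(p-s['position'])@Rc*1e3,'rotvec tool',R.from_matrix(Rc.T@Rt).as_rotvec(),'d in target tool frame',(p-s['position'])@Rt*1e3)
    print('q',s['qpos'],s['clock'])
E
python3 -c "
from go import *;delta(.09,65)"
```

```text
clock: 8.9
position: [0.6148, 0.2269, 0.2386]
tool_rot: [-3.14, -0.004, 0.147]
force: [-0.1, 0.6, -1.3]
grip_width: 0.0187
pos [0.6148 0.2269 0.2386] rot [-3.1403 -0.0041  0.1474] F [-0.0587  0.5787 -1.251 ] M [-0.0053  0.04   -0.0074] w 0.018670165081356452
target [ 0.4959 -0.092   0.1756] world d [-0.1189 -0.3189 -0.063 ] tool d mm [-164.6629  298.0645   61.9763] rotvec tool [-0.3889  0.3589 -0.6156] d in target tool frame [-321.6346  115.5455   54.7523]
q [-0.9077  0.658   0.7828  1.5018 -0.4864  1.1793 -1.4671] 8.9
```

```bash
python3 -m inch '[{"dx":-20,"dy":36,"dz":0,"rx":0,"ry":0,"rz":0,"hand":1},{"dx":-20,"dy":37,"dz":0,"rx":0,"ry":0,"rz":0,"hand":1},{"dx":-20,"dy":37,"dz":0,"rx":0,"ry":0,"rz":0,"hand":1},{"dx":-20,"dy":37,"dz":0,"rx":0,"ry":0,"rz":0,"hand":1},{"dx":-21,"dy":37,"dz":0,"rx":0,"ry":0,"rz":0,"hand":1},{"dx":-21,"dy":37,"dz":0,"rx":0,"ry":0,"rz":0,"hand":1},{"dx":-21,"dy":37,"dz":0,"rx":0,"ry":0,"rz":0,"hand":1},{"dx":-21,"dy":37,"dz":0,"rx":0,"ry":0,"rz":0,"hand":1},{"dx":0,"dy":0,"dz":0,"rx":0,"ry":0,"rz":0,"hand":1}]' 80
python3 -c "
from go import *;delta(.09,65)"
```

```text
clock: 9.8
position: [0.4923, -0.0939, 0.2354]
tool_rot: [3.141, 0.0, 0.141]
force: [0.3, 0.9, -1.5]
grip_width: 0.0184
pos [ 0.4923 -0.0939  0.2354] rot [3.1412 0.0004 0.1409] F [ 0.2655  0.8716 -1.4608] M [ 0.0014 -0.0159  0.041 ] w 0.01838976589640018
target [ 0.4959 -0.092   0.1756] world d [ 0.0036  0.0019 -0.0598] tool d mm [ 3.8356 -1.4152 59.7905] rotvec tool [-0.3877  0.365  -0.6208] d in target tool frame [ -8.8951 -26.2763  53.123 ]
q [-0.5834  0.3953  0.8717  1.908  -0.3569  1.0014 -0.9829] 9.8
```

Rotate: total angle about 0.82 rad, in 6 rows.

```bash
python3 -m inch '[{"dx":0,"dy":0,"dz":0,"rx":-0.0646,"ry":0.0608,"rz":-0.1035,"hand":1},{"dx":0,"dy":0,"dz":0,"rx":-0.0646,"ry":0.0608,"rz":-0.1035,"hand":1},{"dx":0,"dy":0,"dz":0,"rx":-0.0646,"ry":0.0608,"rz":-0.1035,"hand":1},{"dx":0,"dy":0,"dz":0,"rx":-0.0646,"ry":0.0608,"rz":-0.1035,"hand":1},{"dx":0,"dy":0,"dz":0,"rx":-0.0646,"ry":0.0608,"rz":-0.1035,"hand":1},{"dx":0,"dy":0,"dz":0,"rx":-0.0646,"ry":0.0608,"rz":-0.1035,"hand":1},{"dx":0,"dy":0,"dz":0,"rx":0,"ry":0,"rz":0,"hand":1},{"dx":0,"dy":0,"dz":0,"rx":0,"ry":0,"rz":0,"hand":1}]' 80
python3 - <<'E'
from go import *
delta(.07,65)
for n in('scene','top'):
    im,d=bot.grab_frame(n); np.savez(f'/tmp/{n}3.npz',im=im,d=d)
    k=im[120:230,160:300] if n=='scene' else im[130:250,240:380]
    cv2.imwrite(f'pics/p_{n}.png',cv2.resize(k,(400,314 if n=='scene' else 343),interpolation=cv2.INTER_CUBIC)[:314,:,::-1])
cv2.imwrite('pics/p.png',np.hstack([cv2.imread(f'pics/p_{n}.png') for n in('top','scene')]))
E
```

```text
clock: 10.6
position: [0.4951, -0.0887, 0.2354]
tool_rot: [2.67, -0.212, 0.822]
force: [0.5, -0.1, -1.0]
grip_width: 0.0184
pos [ 0.4951 -0.0887  0.2354] rot [ 2.6695 -0.2122  0.8216] F [ 0.4746 -0.1366 -0.9877] M [0.2322 0.5837 0.0308] w 0.018398045067882
target [ 0.5053 -0.0955  0.1583] world d [ 0.0102 -0.0067 -0.0771] tool d mm [-14.2401 -23.7173  72.991 ] rotvec tool [-0.0084  0.004  -0.0063] d in target tool frame [-14.3808 -24.4185  72.7318]
q [-1.1442  0.096   1.1464  2.3425  0.3357  0.2936 -1.1203] 10.6
```

View pics/p.png

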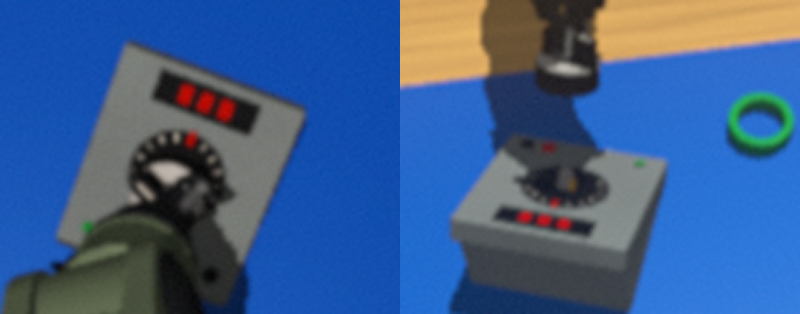

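```bash
cat > ov.py <<'E'
from go import *
def overlay(tag,name,fz=.0056):
    s=bot.observe();Rc=R.from_euler('xyz',s['tool_rot']).as_matrix();p=s['position']
    kz=-Rc[:,2];kx=Rc[:,0];ky=np.cross(kz,kx);O=p-kz*fz
    outs=[]
    for n in('top','scene'):
        im=np.load(f'/tmp/{n}{tag}.npz')['im']
        u=w2p(n,O+kz*.02)[0].astype(int); h=32
        k=cv2.resize(im[u[0]-h:u[0]+h,u[1]-h:u[1]+h],(400,400),interpolation=cv2.INTER_CUBIC); S=400/(2*h)
        t=np.linspace(0,2*np.pi,40)
        def dr(X,col):
            q=w2p(n,X); q=np.c_[(q[:,1]-u[1]+h+.5)*S,(q[:,0]-u[0]+h+.5)*S].astype(int); cv2.polylines(k,[q.reshape(-1,1,2)],False,col,1)
        for z,col in((0,(255,0,0)),(.026,(0,255,0)),(.029,(255,255,0))): dr(O+kz*z+.035*(np.cos(t)[:,None]*kx+np.sin(t)[:,None]*ky),col)
        dr(np.array([O+kz*.06-kx*.032,O+kz*.06+kx*.041]),(255,0,255))
        outs.append(k)
    cv2.imwrite(f'pics/{name}.png',np.hstack(outs)[:,:,::-1])
E
python3 -c "
from ov import *
overlay(3,'ov3')"
```

```text
(no output)
```

View pics/ov3.png

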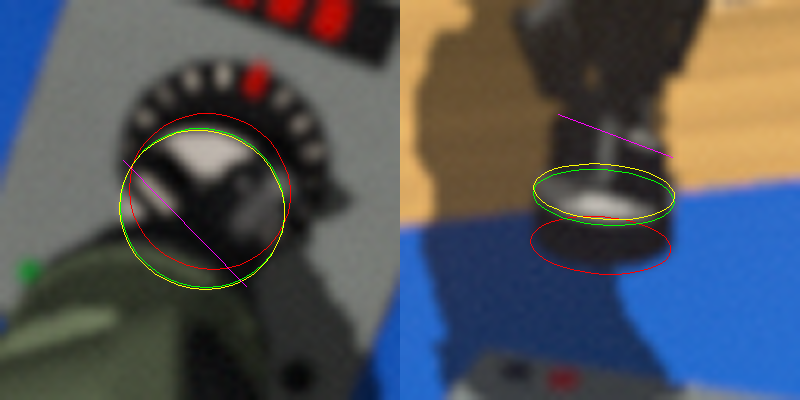

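```bash
python3 -m inch '[{"dx":-7,"dy":-12,"dz":10,"rx":-0.008,"ry":0.004,"rz":-0.006,"hand":1},{"dx":-7,"dy":-12,"dz":15,"rx":0,"ry":0,"rz":0,"hand":1},{"dx":0,"dy":0,"dz":20,"rx":0,"ry":0,"rz":0,"hand":1},{"dx":0,"dy":0,"dz":20,"rx":0,"ry":0,"rz":0,"hand":1},{"dx":0,"dy":0,"dz":20,"rx":0,"ry":0,"rz":0,"hand":1},{"dx":0,"dy":0,"dz":10,"rx":0,"ry":0,"rz":0,"hand":1},{"dx":0,"dy":0,"dz":0,"rx":0,"ry":0,"rz":0,"hand":1},{"dx":0,"dy":0,"dz":0,"rx":0,"ry":0,"rz":0,"hand":1}]' 80
python3 - <<'E'
from ov import *
delta(.045,65)
for n in('scene','top'):
    im,d=bot.grab_frame(n); np.savez(f'/tmp/{n}4.npz',im=im,d=d)
overlay(4,'ov4')
E
```

```text
clock: 11.5
position: [0.5015, -0.1026, 0.1795]
tool_rot: [2.646, -0.195, 0.823]
force: [0.4, -0.8, -1.0]
grip_width: 0.0187
pos [ 0.5015 -0.1026  0.1795] rot [ 2.6456 -0.1951  0.8225] F [ 0.3583 -0.7618 -1.0259] M [0.259  0.633  0.0115] w 0.018713006061491073
target [ 0.517  -0.0998  0.1366] world d [ 0.0155  0.0028 -0.0429] tool d mm [  4.0228 -12.8422  43.6287] rotvec tool [0.0153 0.0188 0.0026] d in target tool frame [  3.1683 -12.1841  43.8871]
q [-0.441   0.2054  0.4124  2.3865  1.0377  0.1684 -1.8501] 11.5
```

View pics/ov4.png

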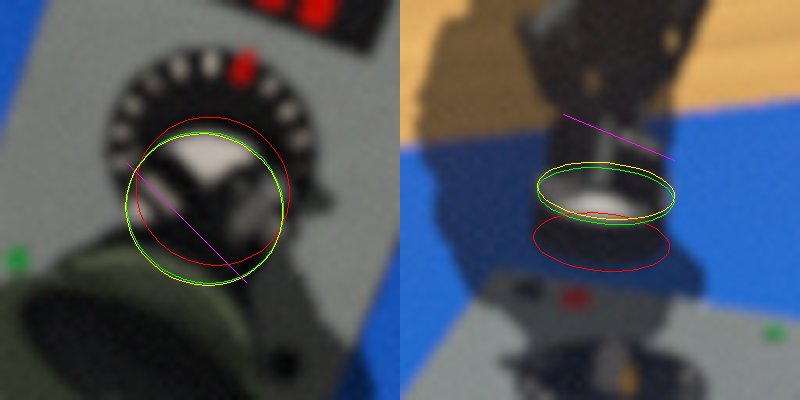

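```bash
cat > kin.py <<'E'
import numpy as np
from scipy.spatial.transform import Rotation as R
from scipy.optimize import least_squares
data=[([-1.35721131,0.52195738,-0.03627401,1.59993958,0.02120336,1.02111148,-0.11279176],[.17496817,.59966372,.20068615],[-3.14056657,1e-4,2.85776]),
([-0.61799424,0.50577217,0.05241703,1.63092606,-0.0301272,1.00533621,0.73107258],[.5439,.2871,.2014],[3.141,0,2.858]),
([-0.89754578,0.68851618,0.75121611,1.54433743,-0.50448881,1.11116911,-1.42990119],[.6124,.2289,.2009],[3.141,0,.173]),
([-0.82233223,0.87269942,0.62056832,1.65169165,-0.64657147,0.83222249,-1.34459685],[.61478,.22716,.03632],[-3.141,0,.148]),
([-0.8608966,0.78051285,0.69181615,1.61402705,-0.58121126,0.95789415,-1.39297555],[.6162,.2273,.1149],[-3.141,-.004,.148]),
([-0.9077,0.658,0.7828,1.5018,-0.4864,1.1793,-1.4671],[.6148,.2269,.2386],[-3.1403,-.0041,.1474]),
([-0.5834,0.3953,0.8717,1.908,-0.3569,1.0014,-0.9829],[.4923,-.0939,.2354],[3.1412,.0004,.1409]),
([-1.1442,0.096,1.1464,2.3425,0.3357,0.2936,-1.1203],[.4951,-.0887,.2354],[2.6695,-.2122,.8216]),
([-0.441,0.2054,0.4124,2.3865,1.0377,0.1684,-1.8501],[.5015,-.1026,.1795],[2.6456,-.1951,.8225])]
def fk(q,p,sg):
    h,a,b,L,o3,o4,off=p[:7]
    z=lambda t:R.from_euler('z',t);y=lambda t:R.from_euler('y',t)
    T=z(sg[0]*q[0])*y(q[1]); x=np.array([0,0,h])
    x=x+T.apply([o3,0,a]); T=T*z(sg[1]*q[2])*y(q[3]); x=x+T.apply([o4,0,b]); T=T*z(sg[2]*q[4])*y(q[5]); x=x+T.apply([0,0,L]); T=T*z(sg[3]*q[6]+off)
    return x,T
def res(p,sg):
    o=[]
    for q,x,e in data:
        X,T=fk(q,p,sg); o+=list((X-x)*10)+list((T.inv()*R.from_euler('xyz',e)).as_rotvec())
    return np.array(o)
def fit():
    import itertools
    best=None
    for sg in itertools.product((-1,1),repeat=4):
        for off in(0,1.57,3.14,-1.57):
            r=least_squares(res,[.3,.42,.45,.3,0,0,off],args=(sg,))
            if best is None or r.cost<best[0]: best=(r.cost,sg,r.x)
    return best
if __name__=='__main__':
    b=fit();print(b,np.abs(res(b[2],b[1])).reshape(-1,6).max(0))
    np.savez('/tmp/kin.npz',sg=b[1],p=b[2])
E
python3 kin.py
```

```text
(np.float64(0.4192936386230863), (-1, -1, -1, -1), array([ 0.47328621,  0.54680792,  0.49241971,  0.45075192, -0.03720319,
        0.06072124,  1.57074697])) [5.93604547e-01 4.84346639e-01 7.31309446e-02 5.48833682e-04
 2.78543885e-04 4.08064922e-04]
```

```bash
python3 - <<'E'
import re
s=open('kin.py').read()
s=s[:s.index('def fk')]+'''
sg=(-1,-1,-1,-1);OFF=np.pi/2
z=lambda t:R.from_euler('z',t);y=lambda t:R.from_euler('y',t)
def rots(q):
    T=R.identity();out=[]
    for i in range(7):
        T=T*(z(-q[i]) if i%2==0 else y(q[i])); out.append(T)
    return out
def A(q):
    # linear in offsets: base z, then 3-vector after joints 1..7
    return np.hstack([np.array([[0,0,1.]]).T]+[T.as_matrix() for T in rots(q)])
M=np.vstack([A(d[0]) for d in data]);Y=np.concatenate([d[1] for d in data])
lam=1e-3
# sparse ridge: iterative reweighted
w=np.ones(M.shape[1])
for _ in range(60):
    G=M.T@M+np.diag(1e-6/(w**2)); p=np.linalg.solve(G,M.T@Y); w=np.sqrt(np.abs(p))+1e-4
def fk(q): return A(q)@p, rots(q)[-1]*z(OFF)
if __name__=='__main__':
    np.set_printoptions(precision=4,suppress=True); print(p[0]);print(p[1:].reshape(7,3)); print((M@p-Y).reshape(-1,3)*1e3)
'''
open('kin.py','w').write(s)
E
python3 kin.py
```

```text
0.16016197610517313
[[ 0.0001 -0.0107  0.1602]
 [-0.0001 -0.0107  0.2649]
 [ 0.     -0.0187  0.2649]
 [ 0.0001 -0.0187  0.2104]
 [-0.     -0.0002  0.2104]
 [-0.     -0.0002  0.179 ]
 [ 0.     -0.      0.179 ]]
[[ 0.0192 -0.0112  0.0034]
 [-0.0089  0.0126 -0.0086]
 [-0.002  -0.0391  0.0181]
 [-0.0129 -0.0107  0.0074]
 [ 0.0296 -0.0051 -0.0205]
 [-0.0207  0.0443  0.0013]
 [ 0.0288  0.0199 -0.0038]
 [-0.0078 -0.0216 -0.0036]
 [-0.0004  0.0116  0.0052]]
```

```bash
cat > ik.py <<'E'
from go import *
import kin
from scipy.optimize import least_squares
lo=np.array([-2.91,-.3,-1.5,.17,-1.26,.16,-2.52]);hi=np.array([2.91,2.13,1.42,2.43,4.41,1.93,2.52])
def ik(p,Rt,seeds=60,rng=np.random.default_rng(0),q0=None):
    sol=[]
    for i in range(seeds):
        s=rng.uniform(lo,hi) if (q0 is None or i) else q0
        s=np.clip(s,lo+.01,hi-.01)
        def f(q):
            X,T=kin.fk(q); return np.r_[(X-p)*10,(T.inv()*R.from_matrix(Rt)).as_rotvec()*3, 1e-4*(q-s)]
        r=least_squares(f,s,bounds=(lo,hi))
        e=np.abs(f(r.x)[:6]).max()
        if e<3e-3: sol.append(r.x)
    return sol
def margin(q): return np.minimum(q-lo,hi-q).min()
if __name__=='__main__':
    qc=bot.observe()['qpos']
    for h,a in((.07,65),(.045,65),(.02,65),(0,65),(0,35),(0,0)):
        p,Rt=target(h,a); S=ik(p,Rt)
        S.sort(key=lambda q:-margin(q)); print(h,a,len(S))
        for q in S[:3]: print('  ',q,round(margin(q),3))
        if S: q=min(S,key=lambda q:np.abs(q-qc).max()); print('  near',q,round(margin(q),3))
E
timeout 500 python3 ik.py
sed -i 's/seeds=60/seeds=12/' ik.py; time timeout 550 python3 -u ik.py
```

```text
0.07 65 6
   [ 0.8356  0.4083 -1.0933  2.3467  1.4703  0.5999 -2.2148] 0.083
   [ 0.5062  0.2933 -0.6754  2.3592  1.4443  0.4093 -2.2278] 0.071
   [ 0.4273  0.279  -0.5823  2.3626  1.4403  0.378  -2.2302] 0.067
  near [-0.2503  0.2473  0.2017  2.3938  1.428   0.16   -2.2478] 0.0
0.045 65 7
   [ 0.9744  0.6633 -1.3573  2.3339  1.5822  0.8852 -2.2434] 0.096
   [ 0.7581  0.4595 -1.0023  2.3412  1.5754  0.6024 -2.3004] 0.089
   [ 0.551   0.3785 -0.7321  2.3494  1.5856  0.4638 -2.343 ] 0.081
  near [ 0.0256  0.3108 -0.1036  2.3738  1.6848  0.24   -2.4883] 0.032
0.02 65 9
   [ 0.8111  0.5857 -1.0914  2.3272  1.6609  0.7192 -2.3341] 0.103
   [ 0.7802  0.5624 -1.0445  2.3283  1.6637  0.685  -2.3462] 0.102
   [ 0.4758  0.4309 -0.6372  2.341   1.7151  0.4565 -2.4591] 0.061
  near [ 0.3321  0.4017 -0.4597  2.3476  1.7565  0.3814 -2.52  ] 0.0
0 65 9
   [ 0.8569  0.7042 -1.1744  2.3132  1.7143  0.8346 -2.3311] 0.117
   [ 0.8482  0.6946 -1.1595  2.3135  1.7151  0.8215 -2.336 ] 0.117
   [ 0.8339  0.6798 -1.1355  2.314   1.7166  0.801  -2.3439] 0.116
  near [ 0.7757  0.6286 -1.0432  2.3162  1.7244  0.7275 -2.3743] 0.114
0 35 8
   [-0.6822  0.6398  0.881   2.3808  4.0986  0.351   0.785 ] 0.049
   [-0.7656  0.7437  1.0389  2.3837  4.2251  0.4874  0.6339] 0.046
   [-0.8668  1.1304  1.4125  2.3868  4.354   0.967   0.4066] 0.007
  near [-0.6822  0.6398  0.881   2.3808  4.0986  0.351   0.785 ] 0.049
0 0 5
   [-0.8584  1.0247  1.3268  2.3866  4.3395  0.8382 -0.1607] 0.043
   [-0.2037  0.444   0.2092  2.3617  2.5097  0.1766  1.8268] 0.017
   [-0.2174  0.4459  0.2266  2.3623  2.5494  0.173   1.7858] 0.013
  near [-0.8584  1.0247  1.3268  2.3866  4.3395  0.8382 -0.1607] 0.043
real	2m14.105s
user	2m13.819s
sys	0m0.184s
```

```bash
cat > fik.py <<'E'
from go import *
import kin
lo=np.array([-2.91,-.3,-1.5,.17,-1.26,.16,-2.52]);hi=np.array([2.91,2.13,1.42,2.43,4.41,1.93,2.52])
V=kin.p[1:].reshape(7,3);B=kin.p[0]
def fk(q):
    N=len(q);T=np.tile(np.eye(3),(N,1,1));x=np.tile([0,0,B],(N,1));ax=[];og=[]
    for i in range(7):
        a=np.array([0,0,-1.]) if i%2==0 else np.array([0,1.,0]); s=np.sin(q[:,i]);c=np.cos(q[:,i]); Z=0*s;O1=Z+1
        ax.append(T@a); og.append(x.copy())
        M=np.stack([c,s,Z,-s,c,Z,Z,Z,O1],-1) if i%2==0 else np.stack([c,Z,s,Z,O1,Z,-s,Z,c],-1)
        T=T@M.reshape(N,3,3); x=x+T@V[i]
    return x,T@np.array([[0,-1,0],[1,0,0],[0,0,1.]]),np.stack(ax,-1),np.stack(og,-1)
def ik(p,Rt,N=600,seed=0,q0=None,it=120):
    rng=np.random.default_rng(seed); q=rng.uniform(lo,hi,(N,7)) 
    if q0 is not None: q=np.clip(q0+rng.normal(0,.15,(N,7)),lo,hi); q[0]=q0
    for _ in range(it):
        x,T,ax,og=fk(q)
        ep=p-x; eo=.5*sum(np.cross(T[:,:,k],Rt[:,k]) for k in range(3))
        J=np.concatenate([np.cross(ax.transpose(0,2,1),x[:,None]-og.transpose(0,2,1)).transpose(0,2,1),ax],1)
        # at-limit lock via weighting: repulsive null-space
        e=np.concatenate([ep,eo],1)
        JJ=J@J.transpose(0,2,1)+1e-4*np.eye(6)
        mid=(lo+hi)/2; u=(q-mid)/(hi-lo)*2; g=-.03*np.sign(u)*np.clip(np.abs(u)-.8,0,None)*5*(hi-lo)/2
        Ji=J.transpose(0,2,1)@np.linalg.inv(JJ)
        dq=(Ji@e[...,None])[...,0]; dq+=g-(Ji@(J@g[...,None]))[...,0]
        q=q+np.clip(dq,-.3,.3); q=np.clip(q,lo,hi)
    x,T,_,_=fk(q); ok=(np.linalg.norm(p-x,axis=1)<1e-3)&(np.linalg.norm(T-Rt,axis=(1,2))<6e-3)
    q=q[ok]; m=np.minimum(q-lo,hi-q).min(1)
    return q,m
E
cat > fm.py <<'E'
from fik import *
F=np.diag([-1,-1,1.])
for flip in(0,1):
  for h,a in((.045,65),(.02,65),(0,65),(0,45),(0,25),(0,0)):
    p,Rt=target(h,a); Rt=Rt@F if flip else Rt
    q,m=ik(p,Rt)
    print('flip',flip,h,a,len(q))
    for nm,s in(('q3>.2',q[:,2]>.2),('q3<-.2',q[:,2]<-.2),('mid',np.abs(q[:,2])<=.2)):
        for wn,w in(('q5<1.5',q[:,4]<1.5),('q5>=1.5',q[:,4]>=1.5)):
            t=s&w
            if t.any(): i=np.argmax(np.where(t,m,-1)); print('  ',nm,wn,t.sum(),q[i],round(m[i],3))
E
time python3 fm.py
```

```text
flip 0 0.045 65 294
   q3<-.2 q5>=1.5 291 [ 0.9213  0.5884 -1.2539  2.3355  1.5774  0.7862 -2.2607] 0.095
   mid q5>=1.5 3 [ 0.0849  0.3123 -0.1738  2.3707  1.663   0.262  -2.4628] 0.057
flip 0 0.02 65 382
   q3>.2 q5>=1.5 89 [-0.6094  0.4994  0.7314  2.3895  3.9339  0.1937  1.504 ] 0.034
   q3<-.2 q5>=1.5 293 [ 0.9265  0.7114 -1.2902  2.3231  1.6559  0.8917 -2.2822] 0.107
flip 0 0 65 458
   q3>.2 q5>=1.5 183 [-0.5436  0.5419  0.6642  2.3757  3.7816  0.2202  1.6506] 0.054
   q3<-.2 q5>=1.5 275 [ 0.9259  0.7999 -1.3055  2.3108  1.7106  0.962  -2.2872] 0.119
flip 0 0 45 112
   q3>.2 q5>=1.5 112 [-0.535   0.5376  0.6517  2.3754  3.7559  0.2146  1.3285] 0.055
flip 0 0 25 219
   q3>.2 q5>=1.5 219 [-0.5338  0.537   0.65    2.3753  3.7523  0.2139  0.9832] 0.054
flip 0 0 0 260
   q3>.2 q5>=1.5 144 [-0.5508  0.5457  0.6748  2.376   3.8026  0.2251  0.4941] 0.054
   mid q5>=1.5 116 [-0.11    0.4345  0.0914  2.3573  2.289   0.2063  2.057 ] 0.046
flip 1 0.045 65 328
   q3<-.2 q5>=1.5 178 [ 0.897   0.5622 -1.212   2.3364  1.5764  0.7505  0.8738] 0.094
   mid q5>=1.5 150 [ 0.0866  0.3126 -0.1759  2
[... 726 characters left out ...]
2.3124  1.7125  0.8725  0.475 ] 0.118
   mid q5>=1.5 152 [ 0.1261  0.4323 -0.1999  2.3458  1.9852  0.3021  0.0308] 0.084
flip 1 0 25 443
   q3>.2 q5>=1.5 59 [-0.4977  0.5202  0.5983  2.3739  3.6339  0.1934 -2.0351] 0.033
   q3<-.2 q5>=1.5 187 [ 0.8849  0.7383 -1.2247  2.3122  1.7121  0.881   0.1289] 0.118
   mid q5>=1.5 197 [ 0.1245  0.4322 -0.198   2.3459  1.9864  0.3014 -0.3197] 0.084
flip 1 0 0 446
   q3>.2 q5>=1.5 45 [-0.2004  0.4436  0.2049  2.3615  2.4999  0.1776 -1.3047] 0.018
   q3<-.2 q5>=1.5 202 [ 0.8839  0.737  -1.2228  2.3123  1.7122  0.8792 -0.308 ] 0.118
   mid q5>=1.5 199 [ 0.1256  0.4323 -0.1993  2.3458  1.9855  0.3019 -0.755 ] 0.084
real	0m12.693s
user	0m12.363s
sys	0m0.238s
```

```bash
python3 -m inch '[{"dx":1,"dy":-4,"dz":6,"rx":0,"ry":0,"rz":0,"hand":1},{"dx":1,"dy":-4,"dz":6,"rx":0,"ry":0,"rz":0,"hand":1},{"dx":1,"dy":-4,"dz":6,"rx":0,"ry":0,"rz":0,"hand":1},{"dx":0,"dy":0,"dz":0,"rx":0,"ry":0,"rz":0,"hand":1},{"dx":0,"dy":0,"dz":0,"rx":0,"ry":0,"rz":0,"hand":1}]' 80
python3 -c "
from ov import *
delta(.045,65)"
```

```text
clock: 12.1
position: [0.5052, -0.0936, 0.1594]
tool_rot: [2.645, -0.196, 0.828]
force: [-0.0, -0.0, -0.6]
grip_width: 0.0185
pos [ 0.5052 -0.0936  0.1594] rot [ 2.6448 -0.1956  0.8284] F [-0.0332 -0.0314 -0.5931] M [0.2629 0.7058 0.0148] w 0.018530293554934178
target [ 0.517  -0.0998  0.1366] world d [ 0.0118 -0.0062 -0.0227] tool d mm [-1.0822  0.3762 26.3313] rotvec tool [0.0149 0.0157 0.0074] d in target tool frame [-1.4906  0.7769 26.3025]
q [-0.355   0.2528  0.2924  2.3979  1.4201  0.1691 -2.2583] 12.1
```

```bash
python3 -m inch '[{"dx":-0.5,"dy":0.2,"dz":7,"rx":0.005,"ry":0.005,"rz":0.002,"hand":1},{"dx":-0.5,"dy":0.2,"dz":7,"rx":0.005,"ry":0.005,"rz":0.003,"hand":1},{"dx":0,"dy":0,"dz":6,"rx":0.005,"ry":0.005,"rz":0.002,"hand":1},{"dx":0,"dy":0,"dz":0,"rx":0,"ry":0,"rz":0,"hand":1},{"dx":0,"dy":0,"dz":0,"rx":0,"ry":0,"rz":0,"hand":1}]' 80
python3 - <<'E'
from ov import *
delta(.045,65)
for n in('scene','top'):
    im,d=bot.grab_frame(n); np.savez(f'/tmp/{n}5.npz',im=im,d=d)
overlay(5,'ov5')
E
```

```text
clock: 12.6
position: [0.5139, -0.099, 0.1421]
tool_rot: [2.66, -0.212, 0.828]
force: [0.5, -1.0, -2.2]
grip_width: 0.0187
pos [ 0.5139 -0.099   0.1421] rot [ 2.6595 -0.2121  0.8282] F [ 0.5263 -0.9827 -2.1706] M [ 0.2146  0.6864 -0.0517] w 0.01866100213668794
target [ 0.517  -0.0998  0.1366] world d [ 0.0031 -0.0009 -0.0055] tool d mm [ 0.239  -0.1151  6.3359] rotvec tool [ 0.0002  0.0012 -0.0005] d in target tool frame [ 0.2316 -0.1136  6.3362]
q [-0.1701  0.2964  0.1234  2.3848  1.6906  0.1709 -2.5062] 12.6
```

View pics/ov5.png

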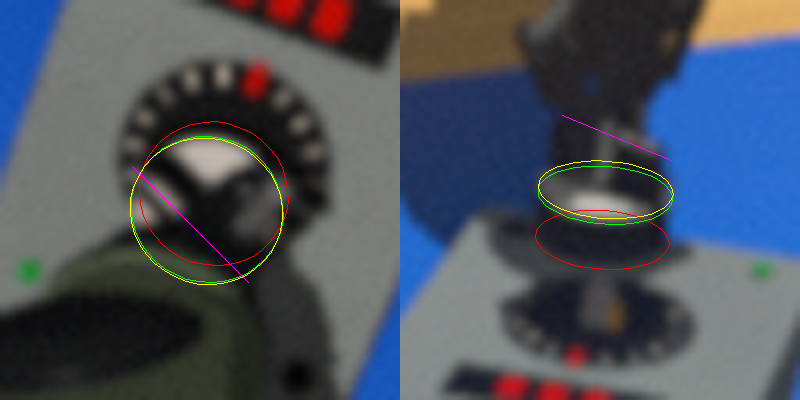

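```bash
python3 -m inch '[{"dx":0,"dy":0,"dz":0,"rx":0,"ry":0,"rz":-0.09,"hand":1},{"dx":0,"dy":0,"dz":3,"rx":0,"ry":0,"rz":-0.08,"hand":1},{"dx":0,"dy":0,"dz":3,"rx":0,"ry":0,"rz":0,"hand":1},{"dx":0,"dy":0,"dz":0,"rx":0,"ry":0,"rz":0,"hand":1},{"dx":0,"dy":0,"dz":0,"rx":0,"ry":0,"rz":0,"hand":1}]' 80
python3 - <<'E'
from ov import *
delta(.035,75)
E
```

```text
clock: 13.2
position: [0.5168, -0.0997, 0.1367]
tool_rot: [2.634, -0.132, 0.98]
force: [-0.7, 1.4, -1.2]
grip_width: 0.0186
pos [ 0.5168 -0.0997  0.1367] rot [ 2.6338 -0.1317  0.9802] F [-0.6752  1.4092 -1.2449] M [ 0.1868  0.6343 -0.0207] w 0.018638443187685382
target [ 0.5217 -0.1016  0.128 ] world d [ 0.0049 -0.0019 -0.0088] tool d mm [-0.0336  0.185  10.244 ] rotvec tool [-0.0003  0.0006 -0.005 ] d in target tool frame [-0.0409  0.1817 10.2441]
q [-0.1472  0.3124  0.1007  2.3818  1.7678  0.1767 -2.4117] 13.2
```

```bash
python3 -m inch '[{"dx":0,"dy":0,"dz":6,"rx":0,"ry":0,"rz":0,"hand":1},{"dx":0,"dy":0,"dz":6,"rx":0,"ry":0,"rz":0,"hand":1},{"dx":0,"dy":0,"dz":5,"rx":0,"ry":0,"rz":0,"hand":1},{"dx":0,"dy":0,"dz":0,"rx":0,"ry":0,"rz":0,"hand":1},{"dx":0,"dy":0,"dz":0,"rx":0,"ry":0,"rz":0,"hand":1}]' 80
python3 - <<'E'
from ov import *
delta(.02,75)
for n in('scene','top'):
    im,d=bot.grab_frame(n); np.savez(f'/tmp/{n}6.npz',im=im,d=d)
overlay(6,'ov6')
E
```

```text
clock: 13.7
position: [0.5246, -0.103, 0.1219]
tool_rot: [2.634, -0.132, 0.98]
force: [-0.1, 0.2, -1.4]
grip_width: 0.0184
pos [ 0.5246 -0.103   0.1219] rot [ 2.6341 -0.1316  0.9797] F [-0.1141  0.2228 -1.4217] M [0.2631 0.6889 0.0254] w 0.018419432823024693
target [ 0.5287 -0.1042  0.115 ] world d [ 0.0041 -0.0012 -0.007 ] tool d mm [0.3635 0.1622 8.1892] rotvec tool [-0.0005  0.001  -0.0055] d in target tool frame [0.3543 0.1599 8.1896]
q [ 0.0043  0.3553 -0.0682  2.3675  1.8565  0.2353 -2.487 ] 13.7
```

View pics/ov6.png

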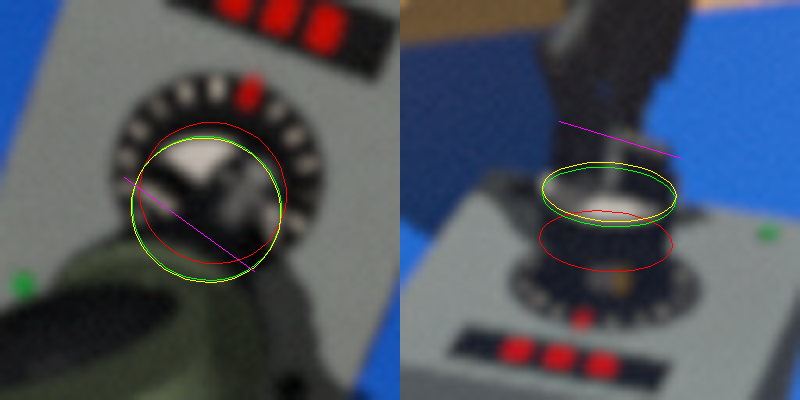

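```bash
python3 -m inch '[{"dx":0.3,"dy":0,"dz":3,"rx":0,"ry":0,"rz":0,"hand":1},{"dx":0,"dy":0,"dz":3,"rx":0,"ry":0,"rz":0,"hand":1},{"dx":0,"dy":0,"dz":2,"rx":0,"ry":0,"rz":0,"hand":1},{"dx":0,"dy":0,"dz":0,"rx":0,"ry":0,"rz":0,"hand":1}]' 80
python3 -c "
from ov import *
delta(.02,75)"
```

```text
clock: 14.2
position: [0.5286, -0.1039, 0.1149]
tool_rot: [2.634, -0.132, 0.98]
force: [0.4, -0.1, -1.1]
grip_width: 0.0184
pos [ 0.5286 -0.1039  0.1149] rot [ 2.6341 -0.1315  0.9803] F [ 0.3712 -0.0574 -1.0655] M [ 0.1493  0.6541 -0.058 ] w 0.018418037830667408
target [ 0.5287 -0.1042  0.115 ] world d [ 0.0001 -0.0003  0.0001] tool d mm [-0.1926  0.2639 -0.0111] rotvec tool [-0.0006  0.0007 -0.0049] d in target tool frame [-0.1939  0.2629 -0.0111]
q [ 0.0781  0.3784 -0.1537  2.3594  1.8735  0.2693 -2.4953] 14.2
```

```bash
python3 -m inch '[{"dx":0,"dy":0,"dz":2,"rx":0,"ry":0,"rz":0,"hand":1},{"dx":0,"dy":0,"dz":2,"rx":0,"ry":0,"rz":0,"hand":1},{"dx":0,"dy":0,"dz":0,"rx":0,"ry":0,"rz":0,"hand":1}]' 80
python3 -c "
from ov import *
delta(.012,75)"
python3 -m inch '[{"dx":0,"dy":0,"dz":2,"rx":0,"ry":0,"rz":0,"hand":1},{"dx":0,"dy":0,"dz":0,"rx":0,"ry":0,"rz":0,"hand":1}]' 80
python3 -c "
from ov import *
delta(.012,75)"
```

```text
clock: 14.5
position: [0.5305, -0.1047, 0.1112]
tool_rot: [2.634, -0.132, 0.98]
force: [-0.2, -0.2, -1.4]
grip_width: 0.0184
pos [ 0.5305 -0.1047  0.1112] rot [ 2.6342 -0.1315  0.9802] F [-0.2478 -0.1672 -1.4102] M [ 0.2583  0.6487 -0.0519] w 0.018392437115044947
target [ 0.5325 -0.1056  0.108 ] world d [ 0.0019 -0.001  -0.0032] tool d mm [-0.1494  0.3223  3.8194] rotvec tool [-0.0007  0.0008 -0.005 ] d in target tool frame [-0.1539  0.3188  3.8195]
q [ 0.1131  0.3907 -0.1937  2.3555  1.8812  0.2863 -2.4979] 14.5
clock: 14.7
position: [0.5315, -0.105, 0.1095]
tool_rot: [2.634, -0.132, 0.98]
force: [-0.0, 0.6, -0.8]
grip_width: 0.0182
pos [ 0.5315 -0.105   0.1095] rot [ 2.6341 -0.1316  0.9802] F [-0.042   0.5807 -0.7786] M [0.2605 0.5908 0.0135] w 0.01817934014976499
target [ 0.5325 -0.1056  0.108 ] world d [ 0.001  -0.0006 -0.0015] tool d mm [-0.157   0.2829  1.8368] rotvec tool [-0.0006  0.0007 -0.005 ] d in target tool frame [-0.1598  0.2809  1.8368]
q [ 0.1291  0.3967 -0.2121  2.3536  1.8847  0.2945 -2.4989] 14.7
```

```bash
python3 -m inch '[{"dx":0,"dy":0,"dz":1.5,"rx":0,"ry":0,"rz":0,"hand":1},{"dx":0,"dy":0,"dz":1.5,"rx":0,"ry":0,"rz":0,"hand":1},{"dx":0,"dy":0,"dz":0,"rx":0,"ry":0,"rz":0,"hand":1}]' 80
python3 -c "
from ov import *
delta(.01,75)"
python3 -m inch '[{"dx":0,"dy":0,"dz":1.5,"rx":0,"ry":0,"rz":0,"hand":1},{"dx":0,"dy":0,"dz":0,"rx":0,"ry":0,"rz":0,"hand":1}]' 80
python3 - <<'E'
from ov import *
delta(.01,75)
for n in('scene','top'):
    im,d=bot.grab_frame(n); np.savez(f'/tmp/{n}7.npz',im=im,d=d)
overlay(7,'ov7')
E
```

```text
clock: 15.0
position: [0.5332, -0.1057, 0.1071]
tool_rot: [2.634, -0.132, 0.98]
force: [2.3, -0.8, -0.2]
grip_width: 0.0185
pos [ 0.5332 -0.1057  0.1071] rot [ 2.6335 -0.1317  0.9802] F [ 2.2637 -0.8201 -0.2022] M [ 0.0526  0.0533 -0.0614] w 0.01854616296770671
target [ 0.5334 -0.106   0.1063] world d [ 0.0002 -0.0003 -0.0008] tool d mm [-0.2196 -0.0965  0.8529] rotvec tool [-0.      0.0007 -0.0051] d in target tool frame [-0.2197 -0.0976  0.8527]
q [ 0.152   0.4057 -0.2384  2.3503  1.8901  0.3067 -2.5002] 15.0
clock: 15.2
position: [0.5338, -0.1059, 0.1058]
tool_rot: [2.634, -0.132, 0.98]
force: [3.0, -1.2, 0.2]
grip_width: 0.0186
pos [ 0.5338 -0.1059  0.1058] rot [ 2.6336 -0.1316  0.9802] F [ 2.9872 -1.2423  0.1861] M [-0.1261 -0.0887 -0.0437] w 0.01855225631394334
target [ 0.5334 -0.106   0.1063] world d [-0.0004 -0.0001  0.0005] tool d mm [-0.2044  0.0034 -0.6156] rotvec tool [-0.0001  0.0007 -0.005 ] d in target tool frame [-0.204   0.0024 -0.6157]
q [ 0.1628  0.4103 -0.2508  2.3491  1.8926  0.3126 -2.5008] 15.2
```

View pics/ov7.png

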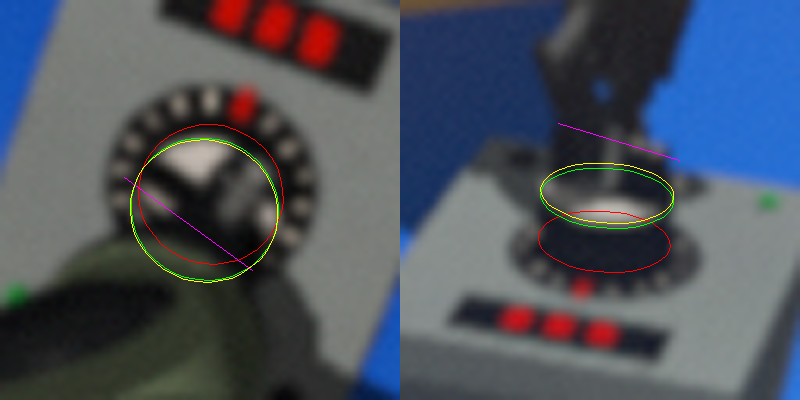

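```bash
python3 -m inch '[{"dx":0.3,"dy":1,"dz":1,"rx":0,"ry":0,"rz":0,"hand":1},{"dx":0,"dy":0,"dz":1.5,"rx":0,"ry":0,"rz":0,"hand":1},{"dx":0,"dy":0,"dz":0,"rx":0,"ry":0,"rz":0,"hand":1}]' 80
cat > f.py <<'E'
from ov import *
def rep(h,a,s7=None):
    delta(h,a); s=bot.observe(); O,ex,ey,ez=frame(-20.5); F=s['force']-np.array([0,0,-1.2]); print('F dial',F@np.c_[ex,ey,ez],'M dial',s['moment']@np.c_[ex,ey,ez])
    O,ex,ey,ez=frame(-20.5,(.5407,-.1087,.0928)); print('TCP dial mm',(s['position']-O)@np.c_[ex,ey,ez]*1e3)
    Rc=R.from_euler('xyz',s['tool_rot']).as_matrix(); kx=Rc[:,0]; print('knob ang',np.degrees(np.arctan2(kx@ey,kx@ex)),'tilt',np.degrees(np.arccos(-Rc[:,2]@ez)))
E
python3 -c "
from f import *
rep(.006,75)"
```

```text
clock: 15.6
position: [0.5354, -0.1063, 0.1038]
tool_rot: [2.635, -0.132, 0.981]
force: [1.1, -0.5, -1.2]
grip_width: 0.0182
pos [ 0.5354 -0.1063  0.1038] rot [ 2.6346 -0.1315  0.9806] F [ 1.1453 -0.4852 -1.2449] M [0.2555 0.48   0.0175] w 0.018158623677039222
target [ 0.5353 -0.1067  0.1028] world d [-0.0002 -0.0004 -0.001 ] tool d mm [-0.5387 -0.377   0.8392] rotvec tool [-0.0011  0.0006 -0.0047] d in target tool frame [-0.5375 -0.3805  0.8384]
q [ 0.173   0.4174 -0.2616  2.3452  1.8947  0.3171 -2.4995] 15.6
F dial [ 1.0538 -0.0533 -0.6602] M dial [ 0.0704  0.5391 -0.0204]
TCP dial mm [ 0.5066  0.4207 12.4384]
knob ang 74.73254533754239 tilt 0.07482143061661216
```

```bash
python3 -m inch '[{"dx":0.1,"dy":0.3,"dz":1.5,"rx":0,"ry":0,"rz":0,"hand":1},{"dx":0,"dy":0,"dz":1.5,"rx":0,"ry":0,"rz":0,"hand":1},{"dx":0,"dy":0,"dz":0,"rx":0,"ry":0,"rz":0,"hand":1}]' 80
python3 -c "
from f import *
rep(.003,75)"
```

```text
clock: 15.9
position: [0.5372, -0.107, 0.1014]
tool_rot: [2.635, -0.132, 0.98]
force: [-0.3, 0.6, -2.5]
grip_width: 0.0184
pos [ 0.5372 -0.107   0.1014] rot [ 2.6345 -0.1316  0.9804] F [-0.3145  0.6063 -2.4868] M [0.4773 0.7064 0.079 ] w 0.018416840074369487
target [ 0.5367 -0.1072  0.1002] world d [-0.0005 -0.0002 -0.0012] tool d mm [-0.6296 -0.7846  0.8107] rotvec tool [-0.001   0.0006 -0.0048] d in target tool frame [-0.6262 -0.7884  0.8095]
q [ 0.1906  0.4264 -0.2812  2.3416  1.8996  0.3268 -2.5004] 15.9
F dial [-1.0824  0.4578 -0.8609] M dial [ 0.2125  0.8288 -0.0314]
TCP dial mm [0.9237 0.4008 9.4095]
knob ang 74.72295689754385 tilt 0.06844518962817453
```

```bash
python3 -m inch '[{"dx":0,"dy":0,"dz":1.5,"rx":0,"ry":0,"rz":0,"hand":1},{"dx":0,"dy":0,"dz":1,"rx":0,"ry":0,"rz":0,"hand":1},{"dx":0,"dy":0,"dz":0,"rx":0,"ry":0,"rz":0,"hand":1}]' 80
python3 -c "
from f import *
rep(.003,75)"
```

```text
clock: 16.2
position: [0.5384, -0.1074, 0.0994]
tool_rot: [2.634, -0.132, 0.98]
force: [0.8, 1.1, -2.7]
grip_width: 0.0184
pos [ 0.5384 -0.1074  0.0994] rot [ 2.6343 -0.1317  0.9804] F [ 0.7525  1.0927 -2.7185] M [0.6974 0.7756 0.2425] w 0.01842381038636218
target [ 0.5367 -0.1072  0.1002] world d [-0.0017  0.0002  0.0009] tool d mm [-0.641  -0.8973 -1.6165] rotvec tool [-0.0009  0.0005 -0.0049] d in target tool frame [-0.6357 -0.899  -1.6176]
q [ 0.2063  0.4341 -0.2992  2.3392  1.9038  0.336  -2.5012] 16.2
F dial [-0.4803  1.287  -1.4762] M dial [0.4518 0.9707 0.0192]
TCP dial mm [1.0329 0.3814 6.9824]
knob ang 74.72083281977919 tilt 0.0580613756467943
```

```bash
python3 -m inch '[{"dx":0.3,"dy":-0.3,"dz":1.5,"rx":0,"ry":0,"rz":0,"hand":1},{"dx":0,"dy":0,"dz":1.5,"rx":0,"ry":0,"rz":0,"hand":1},{"dx":0,"dy":0,"dz":0,"rx":0,"ry":0,"rz":0,"hand":1}]' 80
python3 - <<'E'
from f import *
rep(0,75)
for n in('scene','top'):
    im,d=bot.grab_frame(n); np.savez(f'/tmp/{n}8.npz',im=im,d=d)
overlay(8,'ov8')
E
```

```text
clock: 16.5
position: [0.5392, -0.1075, 0.0982]
tool_rot: [2.632, -0.132, 0.981]
force: [-37.2, 10.1, 56.1]
grip_width: 0.0183
pos [ 0.5392 -0.1075  0.0982] rot [ 2.6321 -0.1318  0.9811] F [-37.2246  10.1332  56.0696] M [ 0.0028  1.8356 -0.4345] w 0.01830967821115002
target [ 0.5381 -0.1077  0.0976] world d [-0.0011 -0.0002 -0.0005] tool d mm [-0.8613 -0.8717 -0.0316] rotvec tool [ 0.0013  0.0001 -0.0044] d in target tool frame [-0.8575 -0.8755 -0.0306]
q [ 0.2248  0.44   -0.3229  2.3389  1.9076  0.3492 -2.5022] 16.5
F dial [-4.6344 -3.5448 68.805 ] M dial [-0.7717  1.7203 -0.0561]
TCP dial mm [1.0676 0.6017 5.5694]
knob ang 74.7489679534578 tilt 0.07265342191557382
```

View pics/ov8.png

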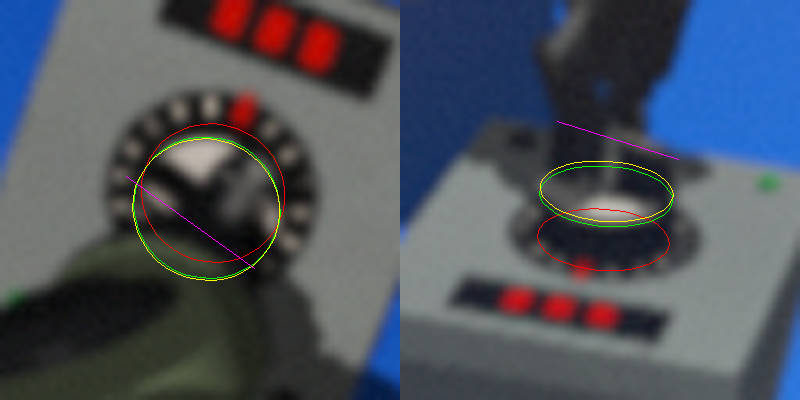

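```bash
python3 -m inch '[{"dx":0,"dy":0,"dz":-1.4,"rx":0,"ry":0,"rz":0,"hand":1},{"dx":0,"dy":0,"dz":0,"rx":0,"ry":0,"rz":0,"hand":1}]' 80
python3 - <<'E'
from f import *
rep(0,75)
O,ex,ey,ez=frame(-20.5,(.5407,-.1087,.0928))
outs=[]
for n in('top','scene'):
    im=np.load(f'/tmp/{n}8.npz')['im']; u=w2p(n,O+ez*.02)[0].astype(int); h=25;S=16*.5*2
    k=cv2.resize(im[u[0]-h:u[0]+h,u[1]-h:u[1]+h],(400,400),interpolation=cv2.INTER_CUBIC); S=400/(2*h); k0=k.copy()
    t=np.linspace(0,2*np.pi,60)
    for hh,col in((0,(255,0,0)),(.014,(0,255,255))):
        for z in(.0,.029):
            q=w2p(n,O+ez*(hh+z)+.035*(np.cos(t)[:,None]*ex+np.sin(t)[:,None]*ey)); q=np.c_[(q[:,1]-u[1]+h+.5)*S,(q[:,0]-u[0]+h+.5)*S].astype(int); cv2.polylines(k,[q.reshape(-1,1,2)],False,col,1)
    outs+=[np.vstack([k0[:300],k[:300]])]
cv2.imwrite('pics/hyp.png',np.hstack(outs)[:,:,::-1])
E
```

```text
clock: 16.8
position: [0.5391, -0.1075, 0.0983]
tool_rot: [2.633, -0.132, 0.98]
force: [-8.3, 1.9, 6.8]
grip_width: 0.0185
pos [ 0.5391 -0.1075  0.0983] rot [ 2.6335 -0.1316  0.9803] F [-8.3089  1.9272  6.7555] M [ 0.2956  1.3944 -0.1296] w 0.018498015936382176
target [ 0.5381 -0.1077  0.0976] world d [-0.0011 -0.0003 -0.0007] tool d mm [-0.8907 -0.9209  0.1193] rotvec tool [-0.      0.0006 -0.0049] d in target tool frame [-0.8862 -0.9253  0.1188]
q [ 0.2218  0.4391 -0.3189  2.3379  1.9019  0.3462 -2.4973] 16.8
F dial [-3.3468 -1.1047 11.1185] M dial [-0.2479  1.4096 -0.0065]
TCP dial mm [1.1231 0.6165 5.7188]
knob ang 74.71782570352539 tilt 0.03524110003832428
```

View pics/hyp.png

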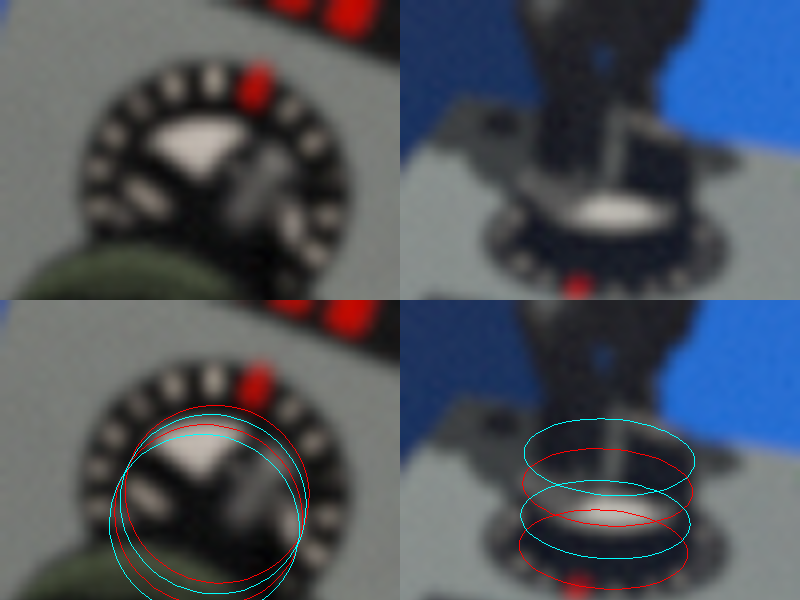

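Against the overlay, the white disc sits at the h=0 ellipse in both cameras (scene crop bottom edge ≈229 vs 225 for home, 195 for resting on the key), so the knob is home. Joint 7 is at its limit in the direction I need to turn. I'll release, back off, spin the empty tool half a turn, regrip and then turn the knob.

```bash
python3 -m inch '[{"dx":0,"dy":0,"dz":-0.3,"rx":0,"ry":0,"rz":0,"hand":1},{"dx":0,"dy":0,"dz":0,"rx":0,"ry":0,"rz":0,"hand":-1},{"dx":0,"dy":0,"dz":0,"rx":0,"ry":0,"rz":0,"hand":-1},{"dx":0,"dy":0,"dz":0,"rx":0,"ry":0,"rz":0,"hand":-1},{"dx":0,"dy":0,"dz":0,"rx":0,"ry":0,"rz":0,"hand":-1},{"dx":0,"dy":0,"dz":-10,"rx":0,"ry":0,"rz":0,"hand":-1},{"dx":0,"dy":0,"dz":-12,"rx":0,"ry":0,"rz":0,"hand":-1},{"dx":0,"dy":0,"dz":-10,"rx":0,"ry":0,"rz":0,"hand":-1},{"dx":0,"dy":0,"dz":0,"rx":0,"ry":0,"rz":0,"hand":-1}]' 80
python3 - <<'E'
from f import *
rep(0.03,75)
for n in('scene','top'):
    im,d=bot.grab_frame(n); np.savez(f'/tmp/{n}9.npz',im=im,d=d)
O,ex,ey,ez=frame(-20.5,(.5407,-.1087,.0928))
outs=[]
for n in('top','scene'):
    im=np.load(f'/tmp/{n}9.npz')['im']; u=w2p(n,O+ez*.02)[0].astype(int); h=25
    k=cv2.resize(im[u[0]-h:u[0]+h,u[1]-h:u[1]+h],(400,400),interpolation=cv2.INTER_CUBIC); outs.append(k)
cv2.imwrite('pics/rel.png',np.hstack(outs)[:,:,::-1])
E
```

```text
clock: 17.7
position: [0.5242, -0.1016, 0.127]
tool_rot: [2.633, -0.132, 0.981]
force: [-0.2, 0.1, -0.7]
grip_width: 0.0853
pos [ 0.5242 -0.1016  0.127 ] rot [ 2.6325 -0.1321  0.9808] F [-0.2382  0.0829 -0.7131] M [ 0.1987  0.4737 -0.0396] w 0.08526449665264146
target [ 0.524  -0.1025  0.1236] world d [-0.0002 -0.0009 -0.0034] tool d mm [-1.2734 -1.2714  3.0077] rotvec tool [ 0.0009 -0.     -0.0047] d in target tool frame [-1.2673 -1.2747  3.0089]
q [ 0.152   0.3477 -0.2494  2.3591  1.7285  0.2936 -2.349 ] 17.7
F dial [ 0.0251 -0.0057  0.5477] M dial [-0.0024  0.5133 -0.0444]
TCP dial mm [ 1.5593  0.8942 38.6089]
knob ang 74.72966951604786 tilt 0.049923164047073275
```

View pics/rel.png

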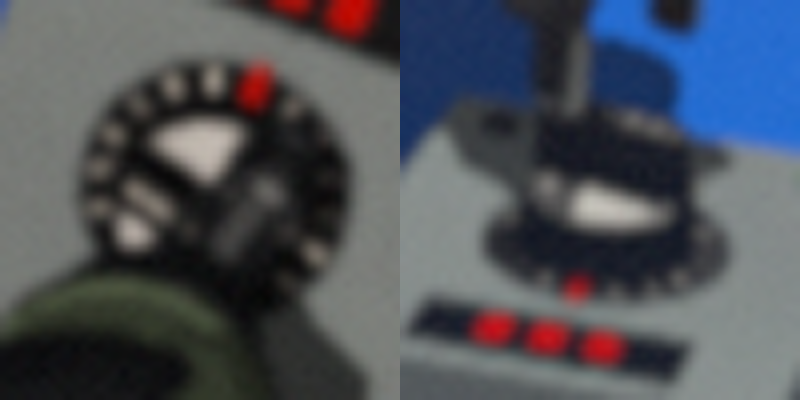

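```bash
python3 -m inch '[{"dx":0,"dy":0,"dz":0,"rx":0,"ry":0,"rz":-0.1428,"hand":-1},{"dx":0,"dy":0,"dz":0,"rx":0,"ry":0,"rz":-0.1428,"hand":-1},{"dx":0,"dy":0,"dz":0,"rx":0,"ry":0,"rz":-0.1428,"hand":-1},{"dx":0,"dy":0,"dz":0,"rx":0,"ry":0,"rz":-0.1428,"hand":-1},{"dx":0,"dy":0,"dz":0,"rx":0,"ry":0,"rz":-0.1428,"hand":-1},{"dx":0,"dy":0,"dz":0,"rx":0,"ry":0,"rz":-0.1428,"hand":-1},{"dx":0,"dy":0,"dz":0,"rx":0,"ry":0,"rz":-0.1428,"hand":-1},{"dx":0,"dy":0,"dz":0,"rx":0,"ry":0,"rz":-0.1428,"hand":-1},{"dx":0,"dy":0,"dz":0,"rx":0,"ry":0,"rz":-0.1428,"hand":-1},{"dx":0,"dy":0,"dz":0,"rx":0,"ry":0,"rz":-0.1428,"hand":-1}]' 80
python3 -c "
from f import *
rep(.03,75)"
```

```text
clock: 18.8
position: [0.524, -0.1019, 0.1254]
tool_rot: [2.92, 0.477, 2.326]
force: [-0.7, -0.2, -1.0]
grip_width: 0.0855
pos [ 0.524  -0.1019  0.1254] rot [2.9204 0.477  2.3262] F [-0.6704 -0.1981 -0.9654] M [0.1828 0.4849 0.0171] w 0.08545496893416347
target [ 0.524  -0.1025  0.1236] world d [-0.     -0.0006 -0.0017] tool d mm [ 0.4158 -0.7882  1.5915] rotvec tool [-0.0019  0.0003  1.4293] d in target tool frame [-0.7238 -0.5246  1.59  ]
q [-0.0838  0.3473  0.0343  2.3701  1.8719  0.1996 -1.0754] 18.8
F dial [-0.3665 -0.4204  0.4825] M dial [0.0098 0.5182 0.0141]
TCP dial mm [ 0.694   0.5634 37.19  ]
knob ang 156.89293320842606 tilt 0.0991149505773252
```

```bash
python3 -m inch '[{"dx":0,"dy":0,"dz":0,"rx":0,"ry":0,"rz":-0.142,"hand":-1},{"dx":0,"dy":0,"dz":0,"rx":0,"ry":0,"rz":-0.142,"hand":-1},{"dx":0,"dy":0,"dz":0,"rx":0,"ry":0,"rz":-0.142,"hand":-1},{"dx":0,"dy":0,"dz":0,"rx":0,"ry":0,"rz":-0.142,"hand":-1},{"dx":0,"dy":0,"dz":0,"rx":0,"ry":0,"rz":-0.142,"hand":-1},{"dx":0,"dy":0,"dz":0,"rx":0,"ry":0,"rz":-0.142,"hand":-1},{"dx":0,"dy":0,"dz":0,"rx":0,"ry":0,"rz":-0.142,"hand":-1},{"dx":0,"dy":0,"dz":0,"rx":0,"ry":0,"rz":-0.142,"hand":-1},{"dx":0,"dy":0,"dz":0,"rx":0,"ry":0,"rz":-0.142,"hand":-1},{"dx":0,"dy":0,"dz":0,"rx":0,"ry":0,"rz":-0.142,"hand":-1}]' 80
python3 -m inch '[{"dx":0,"dy":0,"dz":0,"rx":0,"ry":0,"rz":-0.142,"hand":-1},{"dx":0,"dy":0,"dz":0,"rx":0,"ry":0,"rz":-0.142,"hand":-1},{"dx":0,"dy":0,"dz":0,"rx":0,"ry":0,"rz":0,"hand":-1},{"dx":0,"dy":0,"dz":0,"rx":0,"ry":0,"rz":0,"hand":-1}]' 80
python3 -c "
from f import *
rep(.03,74.7-180)
delta(0,74.7-180,lat=(.0011,.0006))"
```

```text
clock: 19.8
position: [0.524, -0.1019, 0.1253]
tool_rot: [-2.686, 0.265, -2.421]
force: [-0.3, 0.3, 0.5]
grip_width: 0.0858
clock: 20.2
position: [0.524, -0.1018, 0.1256]
tool_rot: [-2.636, 0.138, -2.174]
force: [-0.1, -0.3, 0.4]
grip_width: 0.0853
pos [ 0.524  -0.1018  0.1256] rot [-2.6361  0.1378 -2.1737] F [-0.1285 -0.2529  0.3934] M [ 0.1996  0.4783 -0.0289] w 0.08529965728030124
target [ 0.524  -0.1025  0.1236] world d [ 0.     -0.0006 -0.002 ] tool d mm [0.7505 0.5697 1.8246] rotvec tool [ 0.0009 -0.0012 -0.0135] d in target tool frame [0.7449 0.5815 1.8232]
q [-0.1729  0.3513  0.1425  2.3745  1.9709  0.1648  0.5137] 20.2
F dial [ 0.7691 -0.2819  1.3958] M dial [ 0.0024  0.5179 -0.0348]
TCP dial mm [ 0.7574  0.5651 37.4232]
knob ang -106.0718877214674 tilt 0.08665975846933228
pos [ 0.524  -0.1018  0.1256] rot [-2.6361  0.1378 -2.1737] F [-0.1285 -0.2529  0.3934] M [ 0.1996  0.4783 -0.0289] w 0.08529965728030124
target [ 0.5392 -0.1075  0.0982] world d [ 0.0152 -0.0056 -0.0274] tool d mm [-0.1671 -0.3481 31.8227] rotvec tool [ 0.0009 -0.0012 -0.0135] d in target tool frame [-0.1241 -0.3212 31.8232]
q [-0.1729  0.3513  0.1425  2.3745  1.9709  0.1648  0.5137] 20.2
```

```bash
python3 -m inch '[{"dx":-0.1,"dy":-0.3,"dz":8,"rx":0,"ry":0,"rz":-0.013,"hand":-1},{"dx":0,"dy":0,"dz":8,"rx":0,"ry":0,"rz":0,"hand":-1},{"dx":0,"dy":0,"dz":8,"rx":0,"ry":0,"rz":0,"hand":-1},{"dx":0,"dy":0,"dz":6,"rx":0,"ry":0,"rz":0,"hand":-1},{"dx":0,"dy":0,"dz":0,"rx":0,"ry":0,"rz":0,"hand":-1},{"dx":0,"dy":0,"dz":0,"rx":0,"ry":0,"rz":0,"hand":-1}]' 60
python3 -c "
from f import *
rep(.0,74.7-180)"
```

```text
clock: 20.8
position: [0.5381, -0.1073, 0.1001]
tool_rot: [-2.634, 0.13, -2.16]
force: [-0.3, 0.6, -0.0]
grip_width: 0.0854
pos [ 0.5381 -0.1073  0.1001] rot [-2.6341  0.1302 -2.1598] F [-0.2878  0.5592 -0.0244] M [ 0.1425  0.4808 -0.031 ] w 0.08537694603174574
target [ 0.5381 -0.1077  0.0976] world d [-0.     -0.0004 -0.0024] tool d mm [0.6946 0.9538 2.1803] rotvec tool [ 0.0008 -0.0011  0.0023] d in target tool frame [0.6992 0.954  2.1787]
q [-0.0285  0.424  -0.0122  2.3509  2.1111  0.2334  0.407 ] 20.8
F dial [0.1847 0.423  1.2508] M dial [-0.0458  0.5003 -0.0094]
TCP dial mm [1.1047 0.4227 7.7787]
knob ang -105.17038380010278 tilt 0.07961246529125236
```

Close, then check the forces.

```bash
python3 -m inch '[{"dx":0,"dy":0,"dz":0,"rx":0,"ry":0,"rz":0,"hand":1},{"dx":0,"dy":0,"dz":0,"rx":0,"ry":0,"rz":0,"hand":1},{"dx":0,"dy":0,"dz":0,"rx":0,"ry":0,"rz":0,"hand":1},{"dx":0,"dy":0,"dz":0,"rx":0,"ry":0,"rz":0,"hand":1},{"dx":0,"dy":0,"dz":0,"rx":0,"ry":0,"rz":0,"hand":1},{"dx":0,"dy":0,"dz":0,"rx":0,"ry":0,"rz":0,"hand":1}]' 50
python3 -c "
from f import *
rep(.0,74.7-180)"
```

```text
clock: 21.4
position: [0.5383, -0.1069, 0.1003]
tool_rot: [-2.634, 0.13, -2.158]
force: [-3.6, 2.1, 4.5]
grip_width: 0.0187
pos [ 0.5383 -0.1069  0.1003] rot [-2.6336  0.1301 -2.1579] F [-3.5525  2.0671  4.5306] M [0.3222 0.542  0.0303] w 0.01869580582373082
target [ 0.5381 -0.1077  0.0976] world d [-0.0002 -0.0009 -0.0026] tool d mm [1.1493 0.9312 2.3386] rotvec tool [ 0.0006 -0.0004  0.004 ] d in target tool frame [1.1539 0.928  2.3376]
q [-0.0285  0.4237 -0.013   2.351   2.1117  0.2336  0.4077] 21.4
F dial [-0.6434  0.6921  6.9885] M dial [ 0.1121  0.6205 -0.0298]
TCP dial mm [1.1996 0.8681 7.9376]
knob ang -105.07348269665354 tilt 0.040140758201283495
```

```bash
python3 -m inch '[{"dx":0,"dy":0,"dz":0,"rx":0,"ry":0,"rz":0.07,"hand":1},{"dx":0,"dy":0,"dz":0,"rx":0,"ry":0,"rz":0.1,"hand":1},{"dx":0,"dy":0,"dz":0,"rx":0,"ry":0,"rz":0.1,"hand":1},{"dx":0,"dy":0,"dz":0,"rx":0,"ry":0,"rz":0,"hand":1}]' 80
python3 -c "
from f import *
rep(.0,74.7-180)"
```

```text
clock: 21.8
position: [0.5379, -0.1063, 0.1001]
tool_rot: [-2.683, 0.258, -2.404]
force: [-8.3, 6.7, 8.5]
grip_width: 0.0184
pos [ 0.5379 -0.1063  0.1001] rot [-2.6827  0.2583 -2.4044] F [-8.2878  6.7212  8.522 ] M [0.8951 1.0447 0.1702] w 0.018424003781931167
target [ 0.5381 -0.1077  0.0976] world d [ 0.0002 -0.0014 -0.0024] tool d mm [ 1.389  -0.0725  2.4428] rotvec tool [ 0.0017 -0.     -0.2696] d in target tool frame [1.3576 0.3042 2.4426]
q [ 0.034   0.4229 -0.0903  2.3484  2.0372  0.2585  0.215 ] 21.8
F dial [-3.9003  3.3931 13.4779] M dial [ 0.4943  1.292  -0.0888]
TCP dial mm [0.6517 1.2292 8.0426]
knob ang -120.74575476224072 tilt 0.0992265466569267
```

```bash
python3 -m inch '[{"dx":0,"dy":0,"dz":-0.3,"rx":0,"ry":0,"rz":0.1,"hand":1},{"dx":0,"dy":0,"dz":0,"rx":0,"ry":0,"rz":0.1,"hand":1},{"dx":0,"dy":0,"dz":0,"rx":0,"ry":0,"rz":0.1,"hand":1},{"dx":0,"dy":0,"dz":0,"rx":0,"ry":0,"rz":0,"hand":1}]' 80
python3 - <<'E'
from f import *
rep(.0,45-180)
for n in('scene','top'):
    im,d=bot.grab_frame(n); np.savez(f'/tmp/{n}10.npz',im=im,d=d)
O,ex,ey,ez=frame(-20.5,(.5407,-.1087,.0928))
outs=[]
for n in('top','scene'):
    im=np.load(f'/tmp/{n}10.npz')['im']; u=w2p(n,O+ez*.02)[0].astype(int); h=25
    k=cv2.resize(im[u[0]-h:u[0]+h,u[1]-h:u[1]+h],(400,400),interpolation=cv2.INTER_CUBIC); outs.append(k)
cv2.imwrite('pics/t10.png',np.hstack(outs)[:,:,::-1])
E
```

```text
clock: 22.2
position: [0.5369, -0.1052, 0.0995]
tool_rot: [-2.777, 0.378, -2.693]
force: [-9.3, 11.3, 4.1]
grip_width: 0.0186
pos [ 0.5369 -0.1052  0.0995] rot [-2.7766  0.3784 -2.6929] F [-9.3077 11.3377  4.1038] M [2.0549 2.0591 0.6755] w 0.018553028020522225
target [ 0.5381 -0.1077  0.0976] world d [ 0.0012 -0.0025 -0.0019] tool d mm [ 0.7496 -1.9841  2.6071] rotvec tool [ 0.0043 -0.0015 -0.0502] d in target tool frame [ 0.8518 -1.9326  2.6144]
q [ 0.1013  0.4244 -0.1741  2.3462  1.9708  0.2861 -0.0112] 22.2
F dial [-8.3369  7.3601 10.9376] M dial [ 1.3801  2.6483 -0.0168]
TCP dial mm [-0.7643  1.9689  8.2144]
knob ang -137.87348962617602 tilt 0.263459754202951
```

View pics/t10.png

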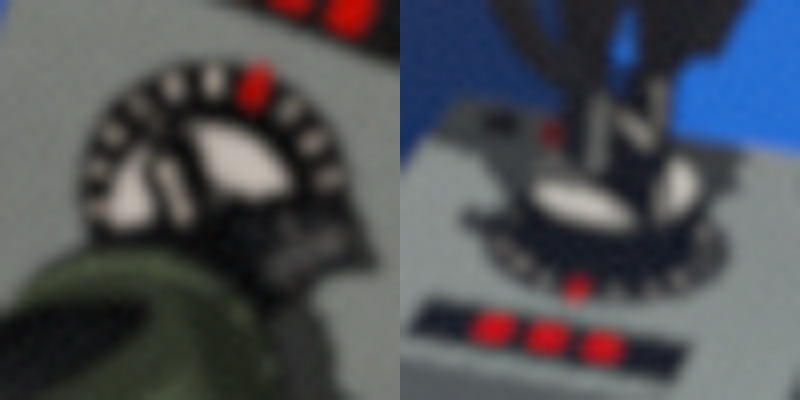

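```bash
python3 - <<'E'
from f import *
O,ex,ey,ez=frame(-20.5,(.5407,-.1087,.0928))
for tag in(9,10):
  for n in('top','scene'):
    D=np.load(f'/tmp/{n}{tag}.npz');im=D['im'];P=p2w(n,*np.mgrid[0:384,0:512],D['d'])
    L=(P-O)@np.c_[ex,ey,ez]; rr=np.hypot(L[...,0],L[...,1])
    pan=(rr>.055)&(rr<.085)&(np.abs(L[...,2])<.012)&(im.min(-1)>90)
    h0=np.median(L[...,2][pan])
    w=(im.min(-1)>120)&(rr<.042)&(L[...,2]<.06)&(L[...,2]>.012)
    print(tag,n,'panel',h0*1e3,pan.sum(),'disc',np.median(L[...,2][w])*1e3,w.sum(),np.percentile(L[...,2][w],[10,90])*1e3,'ctr',L[w][:,:2].mean(0))
E
```

```text
9 top panel -0.6090720041747629 876 disc 28.550227600033917 47 [25.1135 31.5624] ctr [0.018  0.0142]
9 scene panel 0.6955796469484269 391 disc 29.33187946583796 33 [28.0763 30.8668] ctr [0.02   0.0059]
10 top panel -0.4598170410497569 853 disc 29.23844049641823 68 [25.7467 31.9659] ctr [0.0155 0.007 ]
10 scene panel 0.5232087538689965 365 disc 29.215451872547384 50 [27.9456 32.014 ] ctr [0.0132 0.0037]
```

```bash
python3 - <<'E'
from f import *
O,ex,ey,ez=frame(-20.5,(.5407,-.1087,.0928))
rows=[]
for tag in(9,10):
  o=[]
  for n in('top','scene'):
    im=np.load(f'/tmp/{n}{tag}.npz')['im']
    g=(np.arange(300)-150)*.13/300
    G=O+ez*.06+np.multiply.outer(-g,ex)[:,None]+np.multiply.outer(-g,ey)[None]
    p=w2p(n,G.reshape(-1,3)).reshape(300,300,2).astype(np.float32)
    k=cv2.remap(im,p[...,1],p[...,0],cv2.INTER_CUBIC); cv2.circle(k,(150,150),2,(255,255,0),-1)
    o.append(k)
  rows.append(np.hstack(o))
cv2.imwrite('pics/line.png',np.vstack(rows)[:,:,::-1])
E
```

```text
(no output)
```

View pics/line.png

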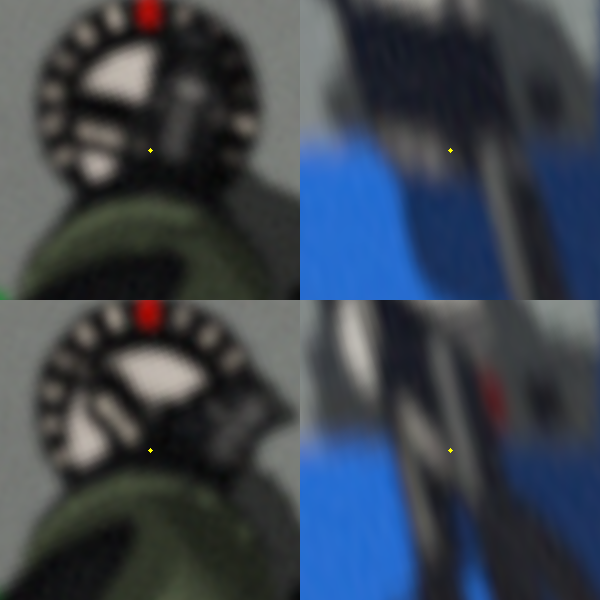

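```bash
python3 -m inch '[{"dx":0,"dy":0.5,"dz":0,"rx":0,"ry":0,"rz":0.087,"hand":1},{"dx":0,"dy":0.5,"dz":0,"rx":0,"ry":0,"rz":0.087,"hand":1},{"dx":0,"dy":0.4,"dz":0,"rx":0,"ry":0,"rz":0.087,"hand":1},{"dx":0,"dy":0,"dz":0,"rx":0,"ry":0,"rz":0,"hand":1}]' 80
python3 -c "
from f import *
rep(.0,27-180)"
```

```text
clock: 22.7
position: [0.5373, -0.1049, 0.0996]
tool_rot: [-2.886, 0.459, -2.965]
force: [-6.1, 5.8, 3.6]
grip_width: 0.0186
pos [ 0.5373 -0.1049  0.0996] rot [-2.8859  0.4595 -2.9653] F [-6.1483  5.8473  3.5815] M [1.1181 1.3786 0.374 ] w 0.01857852995822988
target [ 0.5381 -0.1077  0.0976] world d [ 0.0008 -0.0029 -0.0019] tool d mm [ 0.6032 -2.3913  2.5549] rotvec tool [ 0.0017 -0.0017  0.0025] d in target tool frame [ 0.6013 -2.3885  2.5579]
q [ 0.1575  0.4282 -0.2462  2.3438  1.9267  0.3162 -0.224 ] 22.7
F dial [-4.3701  3.3238  8.0443] M dial [0.6759 1.6828 0.0417]
TCP dial mm [-0.5486  2.4012  8.1579]
knob ang -152.85382764282966 tilt 0.13586127130840417
```

Forces are dropping. Carry on to about 12°, then 0°.

```bash
python3 -m inch '[{"dx":0,"dy":0.4,"dz":-0.1,"rx":0,"ry":0,"rz":0.087,"hand":1},{"dx":0,"dy":0.3,"dz":0,"rx":0,"ry":0,"rz":0.087,"hand":1},{"dx":0,"dy":0.3,"dz":0,"rx":0,"ry":0,"rz":0.087,"hand":1},{"dx":0,"dy":0,"dz":0,"rx":0,"ry":0,"rz":0,"hand":1}]' 80
python3 -c "
from f import *
rep(.0,0-180)"
```

```text
clock: 23.1
position: [0.5376, -0.1049, 0.0998]
tool_rot: [-3.019, 0.509, 3.029]
force: [-2.9, 1.0, 0.1]
grip_width: 0.0182
pos [ 0.5376 -0.1049  0.0998] rot [-3.0195  0.5093  3.0291] F [-2.9459  1.0255  0.1062] M [ 0.2442  0.9513 -0.0298] w 0.01818903190660282
target [ 0.5381 -0.1077  0.0976] world d [ 0.0005 -0.0028 -0.0021] tool d mm [ 0.3088 -2.4702  2.5596] rotvec tool [-0.0006 -0.0012  0.2136] d in target tool frame [-0.219  -2.4812  2.5581]
q [ 0.2101  0.4331 -0.3127  2.3409  1.8902  0.344  -0.4422] 23.1
F dial [-2.0476 -0.0712  2.6904] M dial [-0.1054  0.9766  0.0264]
TCP dial mm [-0.219   2.4812  8.1581]
knob ang -167.76149635113927 tilt 0.07360415640631145
```

```bash
python3 -m inch '[{"dx":0,"dy":0.2,"dz":0,"rx":0,"ry":0,"rz":0.08,"hand":1},{"dx":0,"dy":0.2,"dz":0,"rx":0,"ry":0,"rz":0.08,"hand":1},{"dx":0,"dy":0.1,"dz":0,"rx":0,"ry":0,"rz":0.054,"hand":1},{"dx":0,"dy":0,"dz":0,"rx":0,"ry":0,"rz":0,"hand":1},{"dx":0,"dy":0,"dz":0,"rx":0,"ry":0,"rz":0,"hand":1}]' 80
python3 - <<'E'
from f import *
rep(.0,0-180)
O,ex,ey,ez=frame(-20.5,(.5407,-.1087,.0928))
o=[]
for n in('top','scene'):
    im,d=bot.grab_frame(n); np.savez(f'/tmp/{n}11.npz',im=im,d=d)
    g=(np.arange(400)-200)*.13/400
    for z in((.06,) if n=='top' else (.029,)):
        G=O+ez*z+np.multiply.outer(-g,ex)[:,None]+np.multiply.outer(-g,ey)[None]
        p=w2p(n,G.reshape(-1,3)).reshape(400,400,2).astype(np.float32)
        k=cv2.remap(im,p[...,1],p[...,0],cv2.INTER_CUBIC); cv2.circle(k,(200,200),2,(255,255,0),-1); o.append(k)
cv2.imwrite('pics/line2.png',np.hstack(o)[:,:,::-1])
E
```

```text
clock: 23.6
position: [0.5378, -0.1049, 0.0999]
tool_rot: [-3.138, 0.523, 2.789]
force: [-2.5, -4.5, 0.6]
grip_width: 0.0184
pos [ 0.5378 -0.1049  0.0999] rot [-3.1376  0.5231  2.7886] F [-2.4669 -4.4699  0.6356] M [-0.8513  0.9585 -0.5984] w 0.01843795641469202
target [ 0.5381 -0.1077  0.0976] world d [ 0.0003 -0.0028 -0.0022] tool d mm [ 0.0383 -2.5328  2.5667] rotvec tool [-0.0015 -0.0005  0.0042] d in target tool frame [ 0.0289 -2.5369  2.5627]
q [ 0.2501  0.4377 -0.3628  2.3387  1.8659  0.3651 -0.6227] 23.6
F dial [ 0.2724 -5.0507  1.9623] M dial [-1.2805  0.5997  0.0484]
TCP dial mm [0.0289 2.5369 8.1627]
knob ang -179.76010762370163 tilt 0.09265209700601137
```

View pics/line2.png

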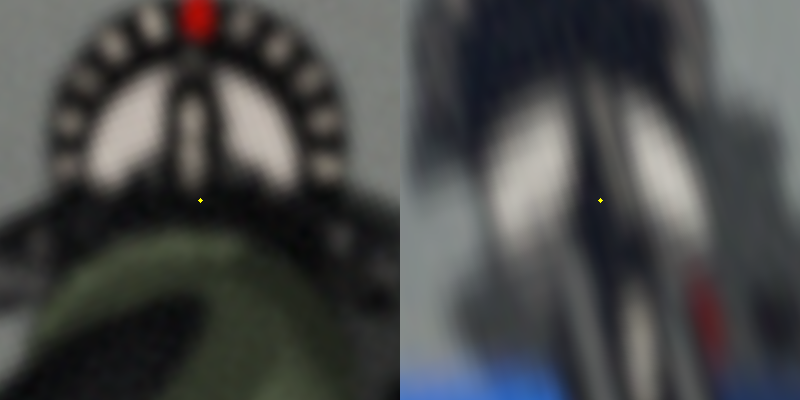

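The pointer line (top view, rectified, cols 190–195, rows 90–180) is vertical, below the red mark at (198,15). Ease the side load, open and retreat.

```bash
python3 -m inch '[{"dx":0,"dy":-0.5,"dz":0,"rx":0,"ry":0,"rz":0,"hand":1},{"dx":0,"dy":0,"dz":0,"rx":0,"ry":0,"rz":0,"hand":1},{"dx":0,"dy":0,"dz":0,"rx":0,"ry":0,"rz":0,"hand":-1},{"dx":0,"dy":0,"dz":0,"rx":0,"ry":0,"rz":0,"hand":-1},{"dx":0,"dy":0,"dz":0,"rx":0,"ry":0,"rz":0,"hand":-1},{"dx":0,"dy":0,"dz":0,"rx":0,"ry":0,"rz":0,"hand":-1},{"dx":0,"dy":0,"dz":-10,"rx":0,"ry":0,"rz":0,"hand":-1},{"dx":0,"dy":0,"dz":-12,"rx":0,"ry":0,"rz":0,"hand":-1},{"dx":0,"dy":0,"dz":-12,"rx":0,"ry":0,"rz":0,"hand":-1},{"dx":0,"dy":0,"dz":0,"rx":0,"ry":0,"rz":0,"hand":-1}]' 60
python3 - <<'E'
from f import *
rep(.0,0-180)
E
```

```text
clock: 24.7
position: [0.522, -0.0985, 0.1305]
tool_rot: [-3.141, 0.525, 2.786]
force: [0.1, 0.1, -0.6]
grip_width: 0.0853
pos [ 0.522  -0.0985  0.1305] rot [-3.1406  0.5246  2.786 ] F [ 0.1238  0.0742 -0.5656] M [ 0.2332  0.5117 -0.0347] w 0.08530496305733443
target [ 0.5381 -0.1077  0.0976] world d [ 0.016  -0.0093 -0.0328] tool d mm [ 0.6449 -3.0524 37.5602] rotvec tool [0.0001 0.001  0.0019] d in target tool frame [ 0.6016 -3.0514 37.561 ]
q [ 0.1902  0.3399 -0.3046  2.3601  1.6822  0.3128 -0.4679] 24.7
F dial [0.3951 0.1129 0.5044] M dial [ 0.0167  0.5609 -0.0497]
TCP dial mm [ 0.6016  3.0514 43.161 ]
knob ang -179.8921852425381 tilt 0.057465751645325226
```

```bash
python3 -m inch '[{"dx":0,"dy":0,"dz":-10,"rx":0,"ry":0.08,"rz":0,"hand":-1},{"dx":0,"dy":0,"dz":-20,"rx":0,"ry":0.1,"rz":0,"hand":-1},{"dx":0,"dy":0,"dz":-25,"rx":0,"ry":0.1,"rz":0,"hand":-1},{"dx":0,"dy":30,"dz":-25,"rx":0,"ry":0.1,"rz":0,"hand":-1},{"dx":0,"dy":40,"dz":-25,"rx":0,"ry":0.1,"rz":0,"hand":-1},{"dx":0,"dy":40,"dz":-10,"rx":0,"ry":0,"rz":0,"hand":-1},{"dx":0,"dy":40,"dz":0,"rx":0,"ry":0,"rz":0,"hand":-1},{"dx":0,"dy":40,"dz":0,"rx":0,"ry":0,"rz":0,"hand":-1},{"dx":0,"dy":40,"dz":0,"rx":0,"ry":0,"rz":0,"hand":-1},{"dx":0,"dy":0,"dz":0,"rx":0,"ry":0,"rz":0,"hand":-1}]' 60
python3 - <<'E'
from f import *
print(bot.observe()['qpos'])
O,ex,ey,ez=frame(-20.5,(.5407,-.1087,.0928))
o=[]
for n in('top','scene'):
    im,d=bot.grab_frame(n); np.savez(f'/tmp/{n}12.npz',im=im,d=d)
    g=(np.arange(400)-200)*.13/400
    G=O+ez*.06+np.multiply.outer(-g,ex)[:,None]+np.multiply.outer(-g,ey)[None]
    p=w2p(n,G.reshape(-1,3)).reshape(400,400,2).astype(np.float32)
    k=cv2.remap(im,p[...,1],p[...,0],cv2.INTER_CUBIC); cv2.circle(k,(200,200),2,(255,255,0),-1); o.append(k)
    P=p2w(n,*np.mgrid[0:384,0:512],d); L=(P-O)@np.c_[ex,ey,ez]; rr=np.hypot(L[...,0],L[...,1])
    w=(im.min(-1)>110)&(rr<.042)&(L[...,2]<.045)&(L[...,2]>.012); print(n,'disc h',np.median(L[...,2][w])*1e3,w.sum(),(L[w][:,:2].max(0)+L[w][:,:2].min(0))/2)
    b=(rr<.045)&(L[...,2]>.045)&(L[...,2]<.07);X=L[b][:,:2];v=np.linalg.svd(X-X.mean(0),full_matrices=False)[2][0];print('bar',b.sum(),X.mean(0),np.degrees(np.arctan(v[1]/v[0])),np.median(L[b][:,2]),X.min(0),X.max(0))
    cv2.imwrite(f'pics/full12_{n}.png',im[:,:,::-1])
cv2.imwrite('pics/line3.png',np.hstack(o)[:,:,::-1])
E
```

```text
clock: 25.7
position: [0.5829, 0.0873, 0.1748]
tool_rot: [-3.088, 0.319, 2.772]
force: [-0.9, -0.2, 0.1]
grip_width: 0.0854
[-0.0377  0.4274 -0.4812  1.9358  0.7006  0.767   0.227 ]
top disc h 28.212608021166126 207 [0.0016 0.0023]
bar 158 [0.0045 0.0037] 2.74694562857162 0.058934923437615624 [-0.0317 -0.0071] [0.0411 0.0146]
scene disc h 29.097149182582367 90 [0.     0.0024]
bar 92 [0.012  0.0049] -0.6766073071010723 0.059249844803050664 [-0.0314 -0.007 ] [0.0439 0.014 ]
```

View pics/line3.png

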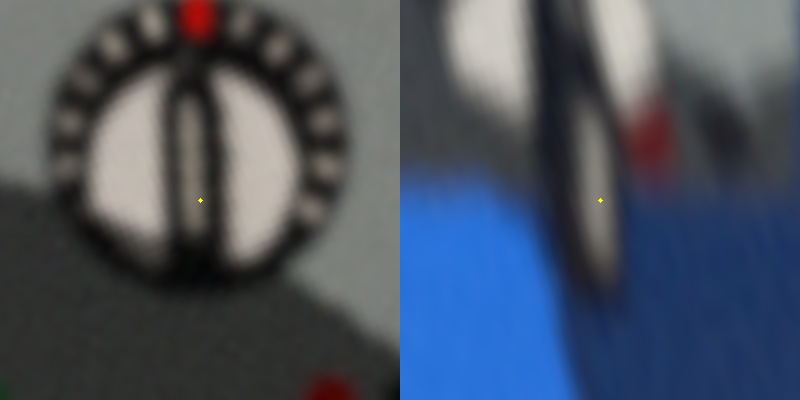

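View pics/full12_scene.png

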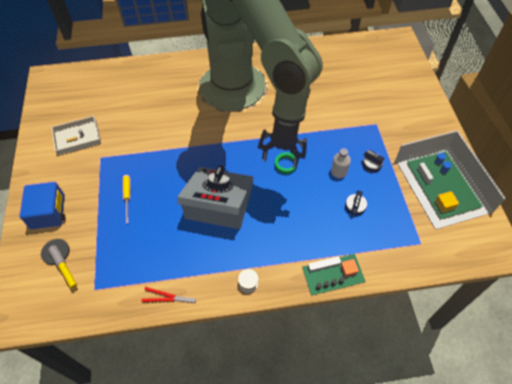

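```bash
python3 -c "
from workcell import bot
print(bot.job_done(), bot.observe()['clock'])"
```

```text
the job is handed in; nothing more can be done
the job is handed in; nothing more can be done
```

I fitted the knob farthest to the robot's right on the shaft, turned it to the red mark, let go and backed off. The job was handed in at about 25.8 s of the 48 s allowed; no verdict is reported.

**Last checks, after letting go:**
- **Fit:** the knob's disc measured 28–29 mm above the panel in both cameras. A fully home knob gives 29 mm and one resting on the key gives 43 mm. Depth put the knob's centre about 2.4 mm sideways from my estimate of the dial's centre.
- **Pointer:** the pointer line is aimed at the red mark. The bar's angle measured +2.7° in the top camera and −0.7° in the scene camera, with 8° allowed.
- **Bystanders:** the tape, bottle and screwdriver look unmoved in the last scene picture; I did not measure this.
- **Robot:** the gripper was open and clear of the knob.

**What went wrong or disagreed:**
- **First grasp missed:** the fingertips showed about 30 mm behind the reported tool point, so the jaws closed just above the bar. The knob did not move, and I regripped deeper.
- **Pressing force:** the axial force reached about 69 N for a moment when the knob seated.
- **Turning:** joint 7 was near its limit, so I let go after fitting and regripped with the tool turned half round. Side forces of about 11 N came up while turning and I eased them off.
- **Torque reading:** the moment sensor did not show the expected 0.15 N m of shaft friction, but the pictures show the knob turning with the hand while staying home.

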